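# Load the filter bank and clamp it shut

## Task

Load the filter bank: pull the blanking plug out of the middle pocket and lay it in the steel tray, and put every bronze filter element on the table fully down into a white cup of its own. Only when all the elements are in cups, with all cups still standing on the table, lift the loaded cups one by one, element and all, fully into pockets of the bank. Last, swing the clamp frame over them until its grip bar rests in its forks, and leave the bystanders (jar, beaker, wrench, bottle, bowl) where they are.

Things in the scene. Friction and masses are not known exactly. Their poses are not given: they have to be found in the camera images.
- bank: Filter bank, fixed: aluminium block 150 (x) x 280 (y) x 34 mm high; origin at the centre of its underside, z up. Three round pockets, 46 mm across and 14 mm deep, stand in a row along its y axis, 70 mm apart. Pivot posts on its far (+x) corners, fork posts 122 mm high on its near (-x) corners (at x -55, y +-133 mm).
- clamp (a joint): Hinged steel clamp frame on the bank, rad: 0 = closed, level, grip bar in the two forks; grows as it swings up and to the far side (stop at 2.0; starts standing up, 1.6 to 1.85). Axis along the bank's y. Stiff hinge: stays where left; 2 to 5 N at the grip bar moves it. A 22 mm wide strip, 65 mm from the axis, lies 4 mm above the tops of seated elements when closed; side arms at y +-119 mm.
- clamp_grip (a point): Middle of the clamp's grip bar: round rod 12 mm thick along the bank's y, 120 mm from the hinge axis, 38 mm clear of the strip; moves with the clamp. At closed it is 112 mm above the table. It can turn between the fingers while they stay pointing down.
- clamp_hinge (a point): Fixed point on the clamp's hinge axis, mid-length: bank x +65, y 0, z +112 mm; axis along bank y. The grip bar is at hinge + 120 mm x (-cos(joint), sin(joint)) in the bank's (x, z).
- pocket0 (a point): Centre of the floor of pocket 0 (bank y -70 mm), 20 mm above the table, 14 mm below the block's top.
- pocket1 (a point): Centre of the floor of pocket 1 (bank y 0 mm), 20 mm above the table, 14 mm below the block's top. The middle one, blocked at the start by the plug.
- pocket2 (a point): Centre of the floor of pocket 2 (bank y 70 mm), 20 mm above the table, 14 mm below the block's top.
- element0: Filter element: plain solid sintered-bronze cylinder, 26 mm across, 68 mm tall, foot edge bevelled, about 90 g, standing upright loose on the table; origin at the centre of its foot, z along its axis. Two or three elements are present (None: absent).
- cup0: Carrier cup, white plastic, round: 42 mm across, 48 mm tall, bore 30 mm across, 34 mm deep (inner floor 14 mm above its underside), foot edge bevelled, 100 g, open end up on the table; origin at the centre of its underside, z up. With an element fully home, that stands 34 mm out of it. Seated in a pocket the cup stands 34 mm out of the block. Always three cups; any without an element is a spare.
- element1: Filter element: plain solid sintered-bronze cylinder, 26 mm across, 68 mm tall, foot edge bevelled, about 90 g, standing upright loose on the table; origin at the centre of its foot, z along its axis. Two or three elements are present (None: absent).
- cup1: Carrier cup, white plastic, round: 42 mm across, 48 mm tall, bore 30 mm across, 34 mm deep (inner floor 14 mm above its underside), foot edge bevelled, 100 g, open end up on the table; origin at the centre of its underside, z up. With an element fully home, that stands 34 mm out of it. Seated in a pocket the cup stands 34 mm out of the block. Always three cups; any without an element is a spare.
- element2: Filter element: plain solid sintered-bronze cylinder, 26 mm across, 68 mm tall, foot edge bevelled, about 90 g, standing upright loose on the table; origin at the centre of its foot, z along its axis. Two or three elements are present (None: absent).
- cup2: Carrier cup, white plastic, round: 42 mm across, 48 mm tall, bore 30 mm across, 34 mm deep (inner floor 14 mm above its underside), foot edge bevelled, 100 g, open end up on the table; origin at the centre of its underside, z up. With an element fully home, that stands 34 mm out of it. Seated in a pocket the cup stands 34 mm out of the block. Always three cups; any without an element is a spare.
- plug: Blanking plug, grey plastic: disc 42 mm across and 17 mm thick with a round knob on top, 20 mm across, from 19 to 52 mm height; about 100 g; origin at the centre of its underside. Sits in the middle pocket at the start.
- tray: Open steel tray, loose, 95 (x) x 120 (y) x 22 mm high, walls and floor 4 mm, 0.5 kg; origin at the centre of its underside.
- jar: Bystander, to be left alone: amber jar 56 mm across, 75 mm tall; origin at the centre of its underside.
- beaker: Bystander, to be left alone: glass beaker 70 mm across, 90 mm tall; origin at the centre of its underside.
- wrench: Bystander, to be left alone: steel wrench 150 mm long, lying flat.
- solvent: Bystander, to be left alone: white bottle 66 mm across, 170 mm tall; origin at the centre of its underside.
- bowl: Bystander, to be left alone: steel bowl 110 mm across, 40 mm tall; origin at the centre of its underside.
Mind the look-alikes: they are no part of the job. Leave any blue look-alike of the plug alone.

How it is judged (in metres and radians):
On the way, in this order (a step that is already met when the one before it is completed fails the run):
1. every element is fully down in a cup while all cups stand upright on the table (((z of element0 in the frame of cup0 between 0.009 and 0.018 m and horizontal distance between element0 and cup0 below 0.007 m and angle between the z axis of element0 and the z axis of cup0, either way round below 0.15 rad) or (z of element0 in the frame of cup1 between 0.009 and 0.018 m and horizontal distance between element0 and cup1 below 0.007 m and angle between the z axis of element0 and the z axis of cup1, either way round below 0.15 rad) or (z of element0 in the frame of cup2 between 0.009 and 0.018 m and horizontal distance between element0 and cup2 below 0.007 m and angle between the z axis of element0 and the z axis of cup2, either way round below 0.15 rad)) and ((z of element1 in the frame of cup0 between 0.009 and 0.018 m and horizontal distance between element1 and cup0 below 0.007 m and angle between the z axis of element1 and the z axis of cup0, either way round below 0.15 rad) or (z of element1 in the frame of cup1 between 0.009 and 0.018 m and horizontal distance between element1 and cup1 below 0.007 m and angle between the z axis of element1 and the z axis of cup1, either way round below 0.15 rad) or (z of element1 in the frame of cup2 between 0.009 and 0.018 m and horizontal distance between element1 and cup2 below 0.007 m and angle between the z axis of element1 and the z axis of cup2, either way round below 0.15 rad)) and ((z of element2 in the frame of cup0 between 0.009 and 0.018 m and horizontal distance between element2 and cup0 below 0.007 m and angle between the z axis of element2 and the z axis of cup0, either way round below 0.15 rad) or (z of element2 in the frame of cup1 between 0.009 and 0.018 m and horizontal distance between element2 and cup1 below 0.007 m and angle between the z axis of element2 and the z axis of cup1, either way round below 0.15 rad) or (z of element2 in the frame of cup2 between 0.009 and 0.018 m and horizontal distance between element2 and cup2 below 0.007 m and angle between the z axis of element2 and the z axis of cup2, either way round below 0.15 rad)) and height (world z) of each of cup0, cup1, cup2 below 0.006 m and angle between each of cup0, cup1, cup2's own z axis and vertical below 0.08 rad), for 0.2 s.
2. every element is in its cup and that cup is fully in a pocket of the bank (((z of element0 in the frame of cup0 between 0.009 and 0.018 m and horizontal distance between element0 and cup0 below 0.007 m and angle between the z axis of element0 and the z axis of cup0, either way round below 0.15 rad and ((distance between cup0 and pocket0 below 0.006 m and angle between cup0's own z axis and vertical below 0.08 rad) or (distance between cup0 and pocket1 below 0.006 m and angle between cup0's own z axis and vertical below 0.08 rad) or (distance between cup0 and pocket2 below 0.006 m and angle between cup0's own z axis and vertical below 0.08 rad))) or (z of element0 in the frame of cup1 between 0.009 and 0.018 m and horizontal distance between element0 and cup1 below 0.007 m and angle between the z axis of element0 and the z axis of cup1, either way round below 0.15 rad and ((distance between cup1 and pocket0 below 0.006 m and angle between cup1's own z axis and vertical below 0.08 rad) or (distance between cup1 and pocket1 below 0.006 m and angle between cup1's own z axis and vertical below 0.08 rad) or (distance between cup1 and pocket2 below 0.006 m and angle between cup1's own z axis and vertical below 0.08 rad))) or (z of element0 in the frame of cup2 between 0.009 and 0.018 m and horizontal distance between element0 and cup2 below 0.007 m and angle between the z axis of element0 and the z axis of cup2, either way round below 0.15 rad and ((distance between cup2 and pocket0 below 0.006 m and angle between cup2's own z axis and vertical below 0.08 rad) or (distance between cup2 and pocket1 below 0.006 m and angle between cup2's own z axis and vertical below 0.08 rad) or (distance between cup2 and pocket2 below 0.006 m and angle between cup2's own z axis and vertical below 0.08 rad)))) and ((z of element1 in the frame of cup0 between 0.009 and 0.018 m and horizontal distance between element1 and cup0 below 0.007 m and angle between the z axis of element1 and the z axis of cup0, either way round below 0.15 rad and ((distance between cup0 and pocket0 below 0.006 m and angle between cup0's own z axis and vertical below 0.08 rad) or (distance between cup0 and pocket1 below 0.006 m and angle between cup0's own z axis and vertical below 0.08 rad) or (distance between cup0 and pocket2 below 0.006 m and angle between cup0's own z axis and vertical below 0.08 rad))) or (z of element1 in the frame of cup1 between 0.009 and 0.018 m and horizontal distance between element1 and cup1 below 0.007 m and angle between the z axis of element1 and the z axis of cup1, either way round below 0.15 rad and ((distance between cup1 and pocket0 below 0.006 m and angle between cup1's own z axis and vertical below 0.08 rad) or (distance between cup1 and pocket1 below 0.006 m and angle between cup1's own z axis and vertical below 0.08 rad) or (distance between cup1 and pocket2 below 0.006 m and angle between cup1's own z axis and vertical below 0.08 rad))) or (z of element1 in the frame of cup2 between 0.009 and 0.018 m and horizontal distance between element1 and cup2 below 0.007 m and angle between the z axis of element1 and the z axis of cup2, either way round below 0.15 rad and ((distance between cup2 and pocket0 below 0.006 m and angle between cup2's own z axis and vertical below 0.08 rad) or (distance between cup2 and pocket1 below 0.006 m and angle between cup2's own z axis and vertical below 0.08 rad) or (distance between cup2 and pocket2 below 0.006 m and angle between cup2's own z axis and vertical below 0.08 rad)))) and ((z of element2 in the frame of cup0 between 0.009 and 0.018 m and horizontal distance between element2 and cup0 below 0.007 m and angle between the z axis of element2 and the z axis of cup0, either way round below 0.15 rad and ((distance between cup0 and pocket0 below 0.006 m and angle between cup0's own z axis and vertical below 0.08 rad) or (distance between cup0 and pocket1 below 0.006 m and angle between cup0's own z axis and vertical below 0.08 rad) or (distance between cup0 and pocket2 below 0.006 m and angle between cup0's own z axis and vertical below 0.08 rad))) or (z of element2 in the frame of cup1 between 0.009 and 0.018 m and horizontal distance between element2 and cup1 below 0.007 m and angle between the z axis of element2 and the z axis of cup1, either way round below 0.15 rad and ((distance between cup1 and pocket0 below 0.006 m and angle between cup1's own z axis and vertical below 0.08 rad) or (distance between cup1 and pocket1 below 0.006 m and angle between cup1's own z axis and vertical below 0.08 rad) or (distance between cup1 and pocket2 below 0.006 m and angle between cup1's own z axis and vertical below 0.08 rad))) or (z of element2 in the frame of cup2 between 0.009 and 0.018 m and horizontal distance between element2 and cup2 below 0.007 m and angle between the z axis of element2 and the z axis of cup2, either way round below 0.15 rad and ((distance between cup2 and pocket0 below 0.006 m and angle between cup2's own z axis and vertical below 0.08 rad) or (distance between cup2 and pocket1 below 0.006 m and angle between cup2's own z axis and vertical below 0.08 rad) or (distance between cup2 and pocket2 below 0.006 m and angle between cup2's own z axis and vertical below 0.08 rad))))), for 0.2 s.
3. the clamp frame is closed, its grip bar in the forks (value of joint clamp below 0.04 rad), for 0.2 s.
At the end, for the whole second after the job is handed in: Every element present is in a cup (foot within 5 mm of the cup's inner floor, axes within 7 mm and 0.15 rad), that cup is within 6 mm of a pocket's seat and upright within 0.08 rad, the clamp joint is below 0.04 rad, and the plug lies at rest inside the tray (all of step 2 and value of joint clamp below 0.04 rad and x of plug in the frame of tray between -0.046 and 0.046 m and y of plug in the frame of tray between -0.058 and 0.058 m and z of plug in the frame of tray below 0.03 m and linear speed of plug below 0.02 m/s); the robot touches nothing.
It fails at once if a bystander (jar, beaker, wrench, bottle or bowl) is moved more than 50 mm (distance of any of jar, beaker, wrench, solvent, bowl from where it was at the start of the episode above 0.05 m).
Of element0, element1, element2 only 2 to 3 are there at a start; the rules pass over those that are not, and their reading is None.
At some moment in a run one of cup0, cup1, cup2, tray may be knocked a few centimetres aside while the robot is not near it.
It also fails if it takes over 210 s, if anything falls off the work surface, if the arm or the gripper's body presses on something with over 40 N, if the wrist force passes 120 N, or if a joint passes its speed limit or range.

## Robot

A 6-joint arm with a two-finger parallel gripper is mounted at the origin on the work surface. World frame = base frame: x ahead of the robot, y to its left, z up, the work surface at z = 0. Lengths are in m, angles in degrees, forces in N, time in s.
With the tool pointing down it reaches from about 0.35 to 0.925 m from the base axis. Payload 6.4 kg.
Tool frame: the origin (TCP) lies midway between the tips of the shut fingers; the grasp point (between the pads) lies 19 mm behind it (ctrl.grip_point_offset is the distance from the TCP to the grasp point, in m); z points along the fingers, y is the direction in which the jaws open and shut (so a half turn about z gives the same grasp; the last joint's range is limited). The gripper opens to 85 mm and grips with 20 to 120 N. Pads are 22 mm wide; open, the fingers measure 114 mm over their backs; the gripper's body (76 mm by 85 mm) begins 54 mm behind the grasp point. The pads swing forward as they close: fully open they stand 13 mm farther back than shut.
Start: joints at [-82.397, 14.043, 89.255, -0, 76.702, -9.975], TCP at [0.196, -0.62, 0.231] pointing down, gripper open.
Joint ranges: [-179.41, 179.41], [-58.25, 129.5], [7.25, 145.43], [-54.29, 234.29], [11.92, 165.04], [-157.13, 157.13]. Speed limits (degrees/s): [147.25, 147.25, 180, 180, 180, 180].

## Interface

Orientations are given as [roll, pitch, yaw] about the fixed x, y, z axes, in that order (R = Rz(yaw) Ry(pitch) Rx(roll)).
In Python, from rig import ctrl, cams, ticket, models gives the robot as it stands.
- The arm moves only by the tool servo_tool, never from a script. Its argument "steps" is one flat list of numbers, 6 for each row, row after row: the shift along the world's x, y, z in cm, then the turn, a rotation vector about the world's x, y, z in rad. In form: [dx, dy, dz, ax, ay, az, dx, dy, dz, ax, ay, az, ...]. A call has 1 to 12 rows; each row shifts and turns the commanded pose from where the row before left it; what a row does not reach is not made up. A row lasts 1/12 s, in which the tool goes at most 41.7 mm and 7.16 degrees, less where a joint would pass 70% of its speed; a pose out of reach is approached as far as the arm can. A call with a gripper value outside its range is refused whole. "hand" is the closure in counts, from 0 (fully open) to 255 (shut), set as the call begins (left out, the last holds). The fingers move at their own pace and stop on an object; the grip force is fixed at half the most. Time passes only in rows, so rows that do not move let the fingers close. It gives the time, the measured TCP pose, the force and the opening at its end, in the units of the state.
- ctrl.read_state(): the state, without advancing time (a new reading comes with each control period).
- cams.grab_frame(name): name is "scene" or "top" or "wrist"; returns a dict with "color" (420x560x3 uint8, red, green, blue), "mtx" (3x3 intrinsics, pixels), "k1" (the pictures are not rectified: a ray, as slopes to the right and down, at radius r is drawn at 1 + k1 r^2 times it, then the intrinsics apply), "cam_to_world" (4x4, takes a point from camera to world coordinates). Camera axes: x right, y down, z forward; pixel columns grow to the right and rows downward; lengths in m; the calibration is good to about 2 mm. A picture is of the moment at which its call begins. There is no depth.
- ticket.sign_off(): hands the job in, once; it reports no verdict.
Trained networks look in a picture, given as the dict that the camera call returned (one of the last four; its "shot" number tells which), for a name from the list of things; names that differ only in an ending like _2 or _b are one class to them, and where a whole thing is asked for, a point or a joint stands for the part that bears it (a point fixed in the world has none). Each returns a list of dicts, best first, with "p" (0 to 1); they miss things now and then, are a little off and sometimes report something else, mostly with a low value. They report only what shows in the picture. A call takes as long as a camera call. They do not tell look-alikes from the thing itself.
- models.recognise(picture, name): "point" ([x, y, z] in m, in the coordinates of the camera as it stood for that picture, good to about 4 mm: the middle of the surface that is visible of it).
The state is a dict: "time": time; "q": joint angles; "qd": joint speeds; "joint_efforts": joint torques, N m; "position": TCP position; "tcp_rot": TCP orientation; "ft_force": force on the tool from outside, world axes, zero at the start; "ft_torque": the same for the moment, N m; "opening": finger opening in m.
Only numpy, scipy, OpenCV 4.12 (cv2) and the standard library are available. Lean on these libraries where they do the work, as an engineer would, in place of code of your own. Each camera call takes 0.05 s, during which the arm holds its last target.

## Working session

There is one attempt and no reset: what is moved stays moved. The work goes in short steps, Python scripts to look and compute and a tool call to move; the robot and the scene stay as the last step left them, time stands still between calls to the robot, and variables do not carry over. Pictures are saved under pics/ and viewed, and the job is handed in when it is done.

Besides the shell and the picture viewer there is one more tool, called as a command line: name --argument value ..., lists and objects as JSON in quotes. servo_tool: Moves the arm, as the interface text tells. Its arguments: {"type":"object","properties":{"steps":{"type":"array"},"hand":{"type":"number"}},"required":["steps"]}

```bash
mkdir -p pics; ls; cat > h.py <<'E'
import numpy as np, cv2
from rig import ctrl, cams, ticket, models
def grab(n,save=None):
    f=cams.grab_frame(n)
    if save: cv2.imwrite('pics/'+save+'.png',f['color'][:,:,::-1])
    return f
def toworld(f,p):
    T=np.array(f['cam_to_world']); return T[:3,:3]@np.array(p)+T[:3,3]
def proj(f,P):
    T=np.array(f['cam_to_world']); c=T[:3,:3].T@(np.array(P,float)-T[:3,3])
    s=c[:2]/c[2]; s=s*(1+f['k1']*(s@s)); K=np.array(f['mtx']); return (K[:2,:2]@s+K[:2,2])
def ray(f,uv,z):
    K=np.array(f['mtx']); d=np.linalg.solve(K,np.array([uv[0],uv[1],1.]))[:2]; s=d.copy()
    for _ in range(20): s=d/(1+f['k1']*(s@s))
    T=np.array(f['cam_to_world']); v=T[:3,:3]@np.array([s[0],s[1],1]); o=T[:3,3]
    return o+v*(z-o[2])/v[2]
E
cat > a.py <<'E'
from h import *
for c in ['top','scene','wrist']:
    f=grab(c,c+'0'); print(c,np.round(f['cam_to_world'],3).tolist(),np.round(f['mtx'],1).tolist(),f['k1'])
    for n in ['bank','clamp','element0','cup0','plug','tray','jar','beaker','wrench','solvent','bowl','clamp_grip']:
        for r in models.recognise(f,n)[:5]:
            w=toworld(f,r['point']); print(n,round(r['p'],2),np.round(w,3),np.round(proj(f,w)))
print(ctrl.read_state(), ctrl.grip_point_offset)
E
python3 a.py
```

```text
pics
top [[0.086, -0.965, 0.248, 0.305], [-0.996, -0.082, 0.024, 0.003], [-0.003, -0.249, -0.968, 0.994], [0.0, 0.0, 0.0, 1.0]] [[389.7, 0.0, 281.3], [0.0, 389.7, 214.8], [0.0, 0.0, 1.0]] -0.02719902113071123
bank 0.72 [0.618 0.084 0.035] [262. 188.]
clamp 0.55 [0.678 0.077 0.184] [264. 142.]
element0 0.63 [ 0.41  -0.249  0.066] [393. 279.]
element0 0.49 [ 0.402 -0.137  0.072] [345. 278.]
cup0 0.76 [ 0.613 -0.142  0.031] [349. 197.]
cup0 0.72 [ 0.5   -0.14   0.032] [346. 240.]
cup0 0.7 [ 0.512 -0.249  0.034] [390. 239.]
plug 0.75 [0.453 0.04  0.02 ] [273. 253.]
plug 0.5 [0.375 0.048 0.018] [267. 284.]
tray 0.86 [0.416 0.193 0.004] [212. 263.]
jar 0.97 [ 0.629 -0.257  0.078] [399. 189.]
jar 0.34 [0.677 0.078 0.186] [264. 142.]
beaker 0.56 [ 0.618 -0.395  0.056] [451. 201.]
wrench 0.77 [ 0.504 -0.372  0.008] [435. 248.]
solvent 0.65 [0.464 0.353 0.112] [138. 231.]
bowl 0.74 [0.633 0.409 0.016] [142. 175.]
bowl 0.55 [ 0.508 -0.249  0.035] [390. 240.]
clamp_grip 0.97 [0.678 0.075 0.189] [265. 141.]
scene [[-0.064, 0.662, -0.747, 1.422], [0.998, 0.059, -0.034, 0.049], [0.022, -0.747, -0.6
[... 1045 characters left out ...]
, [0.0, 0.0, 1.0]] -0.08837754369907055
{'time': 1.95, 'q': array([-8.23970721e+01,  1.40428678e+01,  8.92549976e+01,  1.43608203e-03,
        7.67025698e+01, -9.97627388e+00]), 'qd': array([ 0.08488907, -0.06915575, -0.06053104, -0.04628753,  0.01978345,
        0.00718054]), 'joint_efforts': array([ 1.99226447e-04, -4.29505277e+01, -3.26416075e+01, -1.39827566e-04,
        5.44813338e-04,  1.01658449e-05]), 'position': array([ 0.19631707, -0.61965715,  0.23129737]), 'tcp_rot': array([-1.79999814e+02, -1.45183115e-03,  1.75788715e+01]), 'ft_force': array([0.19423456, 0.28965758, 0.82946533]), 'ft_torque': array([-0.01292007, -0.0029068 ,  0.01800575]), 'opening': 0.08515075681407623} 0.0187
```

View pics/top0.png

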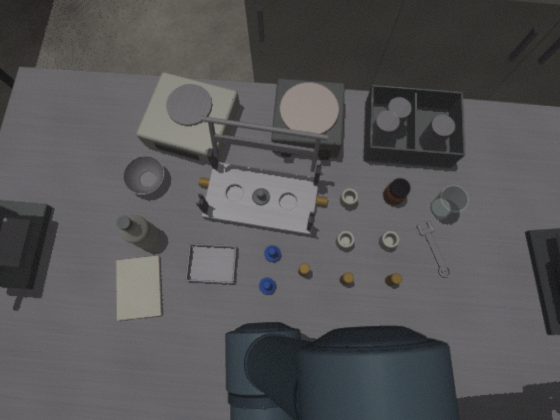

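View pics/scene0.png

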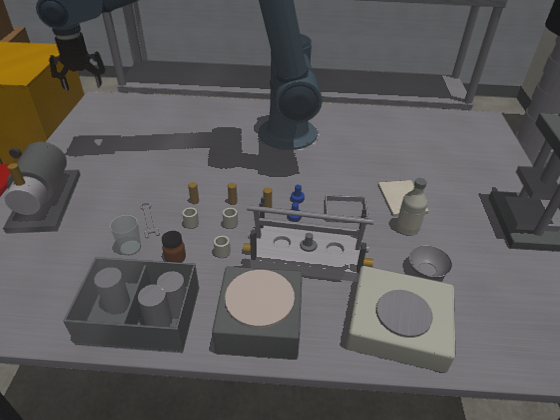

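View pics/wrist0.png

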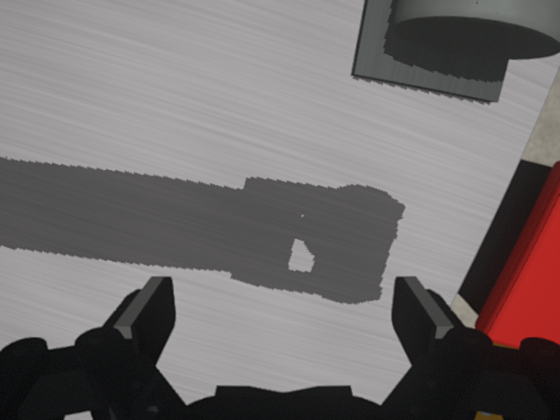

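servo_tool --steps '[1.3,2.2,0.8,0,0,0.0527,1.3,2.2,0.8,0,0,0.0527,1.3,2.2,0.8,0,0,0.0527,1.3,2.2,0.8,0,0,0.0527,1.3,2.2,0.8,0,0,0.0527,1.3,2.2,0.8,0,0,0.0527,1.3,2.2,0.8,0,0,0.0527,1.3,2.2,0.8,0,0,0.0527,1.3,2.2,0.8,0,0,0.0527,1.3,2.2,0.8,0,0,0.0527,1.3,2.2,0.8,0,0,0.0527,1.3,2.2,0.8,0,0,0.0527]'

```text
time: 2.95
position: [0.3528, -0.3545, 0.3278]
tcp_rot: [180.0, 0.0, 54.0]
ft_force: [0.5, 0.5, 0.8]
opening: 0.0852
```

servo_tool --steps '[1.3,2.2,0.8,0,0,0.0527,1.3,2.2,0.8,0,0,0.0527,1.3,2.2,0.8,0,0,0.0527,1.3,2.2,0.8,0,0,0.0527,1.3,2.2,0.8,0,0,0.0527,1.3,2.2,0.8,0,0,0.0527,1.3,2.2,0.8,0,0,0.0527,1.3,2.2,0.8,0,0,0.0527,1.3,2.2,0.8,0,0,0.0527,1.3,2.2,0.8,0,0,0.0527,1.3,2.2,0.8,0,0,0.0527,1.3,2.2,0.8,0,0,0.0527]'

```text
time: 3.95
position: [0.5087, -0.0904, 0.4239]
tcp_rot: [180.0, 0.0, 90.2]
ft_force: [0.1, 0.1, -0.3]
opening: 0.085
```

```bash
python3 - <<'E'
from h import *
s=ctrl.read_state(); print(s['time'],s['position'],s['tcp_rot'],s['q'])
f=grab('wrist','w1'); np.save('w1.npy',f,allow_pickle=True)
print(np.round(f['cam_to_world'],4).tolist())
for n in ['element0','cup0','plug']:
    for r in models.recognise(f,n)[:5]:
        w=toworld(f,r['point']); print(n,round(r['p'],2),np.round(w,3),np.round(proj(f,w)))
E
```

```text
3.95 [ 0.50873905 -0.09039435  0.42385986] [1.79978855e+02 9.70447624e-03 9.02020916e+01] [-2.26617688e+01 -9.37332147e+00  9.36988821e+01 -7.29735970e-04
  9.56511849e+01 -2.28639343e+01]
[[1.0, 0.0029, 0.0006, 0.5088], [0.0029, -0.9593, -0.2823, -0.019], [-0.0003, 0.2823, -0.9593, 0.5661], [0.0, 0.0, 0.0, 1.0]]
element0 0.83 [ 0.412 -0.25   0.062] [217. 268.]
element0 0.78 [ 0.41  -0.14   0.071] [211. 197.]
element0 0.73 [ 0.422 -0.041  0.067] [217. 123.]
cup0 0.87 [ 0.502 -0.139  0.037] [278. 191.]
cup0 0.67 [ 0.421 -0.038  0.069] [216. 121.]
cup0 0.62 [ 0.506 -0.25   0.036] [281. 261.]
plug 0.94 [0.373 0.044 0.021] [185.  59.]
plug 0.86 [0.454 0.04  0.023] [243.  61.]
plug 0.62 [0.594 0.079 0.039] [348.  30.]
plug 0.5 [0.626 0.02  0.036] [370.  77.]
```

View pics/w1.png

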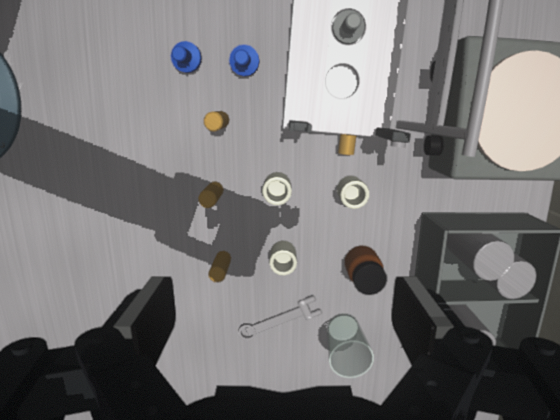

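```bash
python3 - <<'E'
import cv2
i=cv2.imread('pics/w1.png'); 
c=i[95:290,190:390]; cv2.imwrite('pics/w1a.png',cv2.resize(c,None,fx=3,fy=3,interpolation=cv2.INTER_CUBIC))
c=i[0:160,270:470]; cv2.imwrite('pics/w1b.png',cv2.resize(c,None,fx=3,fy=3,interpolation=cv2.INTER_CUBIC))
E
```

```text
(no output)
```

View pics/w1a.png

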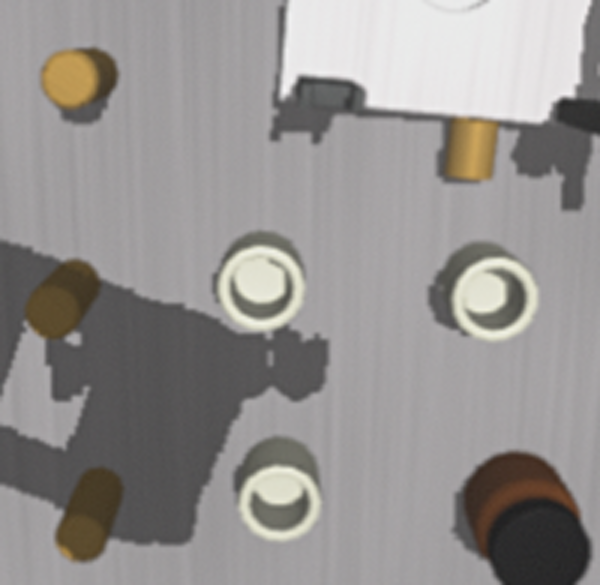

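View pics/w1b.png

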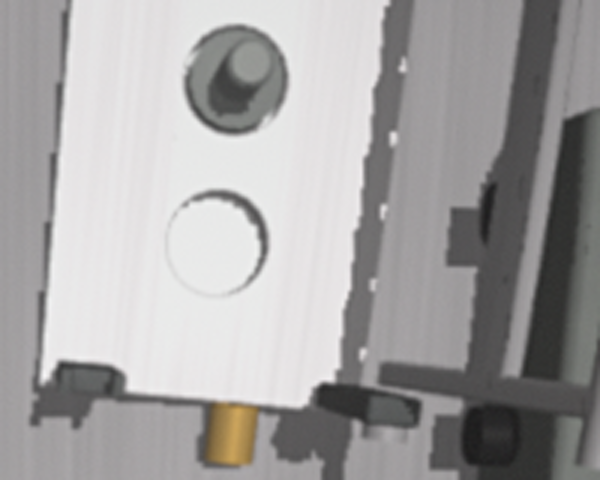

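```bash
python3 - <<'E'
from h import *
f=np.load('w1.npy',allow_pickle=True).item()
def W(u,v,ox,oy,z): return np.round(ray(f,((u+.5)/3-.5+ox,(v+.5)/3-.5+oy),z)[:2],4)
for n,u,v,z in [('Ea',72,80,.068),('Eb',55,311,.068),('Ec',80,538,.068),('cA',261,288,.048),('cB',495,297,.048),('cC',280,502,.048)]: print(n,W(u,v,190,95,z))
for n,u,v,z in [('plugtop',251,60,.072),('plugdisc',236,78,.037),('pocket0',217,243,.034),('l1',68,10,.034),('l2',43,370,.034),('r1',386,10,.034),('r2',342,380,.034)]: print(n,W(u,v,270,0,z))
E
```

```text
Ea [ 0.418 -0.039]
Eb [ 0.4055 -0.1426]
Ec [ 0.4114 -0.2567]
cA [ 0.4998 -0.1362]
cB [ 0.611  -0.1401]
cC [ 0.5091 -0.2459]
plugtop [0.5944 0.0848]
plugdisc [0.5941 0.0845]
pocket0 [0.5886 0.0144]
l1 [0.5203 0.1125]
l2 [ 0.5099 -0.0428]
r1 [0.66   0.1153]
r2 [ 0.6498 -0.0462]
```

servo_tool --hand 100 --steps '[0.85,1.75,-1.8,0,0,-0.0073,0.85,1.75,-1.8,0,0,-0.0073,0.85,1.75,-1.8,0,0,-0.0073,0.85,1.75,-1.8,0,0,-0.0073,0.85,1.75,-1.8,0,0,-0.0073,0.85,1.75,-1.8,0,0,-0.0073,0.85,1.75,-1.8,0,0,-0.0073,0.85,1.75,-1.8,0,0,-0.0073,0.85,1.75,-1.8,0,0,-0.0073,0.85,1.75,-1.8,0,0,-0.0073,0,0,0,0,0,0,0,0,0,0,0,0]'

```text
time: 5.15
position: [0.5924, 0.0828, 0.2415]
tcp_rot: [-179.8, 0.0, 85.9]
ft_force: [0.1, 0.4, 0.6]
opening: 0.052
```

```bash
cat > look.py <<'E'
import sys
from h import *
n=sys.argv[1]
s=ctrl.read_state(); print(s['time'],np.round(s['position'],4),np.round(s['tcp_rot'],2),np.round(s['ft_force'],1),round(s['opening'],4))
f=grab('wrist',n); np.save(n+'.npy',f,allow_pickle=True)
for a in sys.argv[2:]:
    x,y,z=map(float,a.split(',')); print(a,np.round(proj(f,[x,y,z]),1))
E
python3 look.py w2 .594,.0847,.072 .5888,.0149,.034 .5992,.1545,.034
```

```text
5.15 [0.5924 0.0828 0.2415] [-1.7979e+02  4.0000e-02  8.5850e+01] [0.1 0.4 0.6] 0.052
.594,.0847,.072 [285.5 189.3]
.5888,.0149,.034 [285.2 249.3]
.5992,.1545,.034 [285.6 104.6]
```

View pics/w2.png

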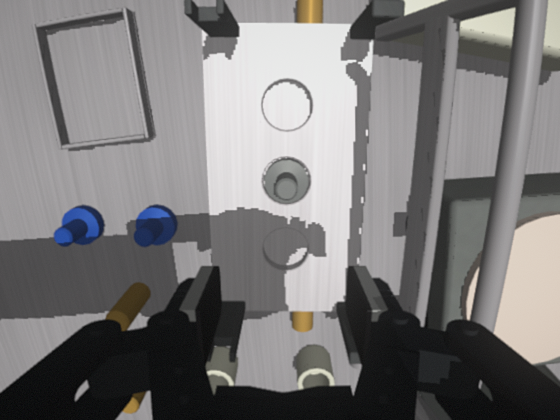

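```bash
python3 - <<'E'
import cv2
from h import *
i=cv2.imread('pics/w2.png'); 
c=i[70:280,230:340]; cv2.imwrite('pics/w2a.png',cv2.resize(c,None,fx=3,fy=2.8,interpolation=cv2.INTER_CUBIC))
c=i[0:160,20:180]; cv2.imwrite('pics/w2b.png',cv2.resize(c,None,fx=3,fy=3,interpolation=cv2.INTER_CUBIC))
E
```

```text
(no output)
```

View pics/w2a.png

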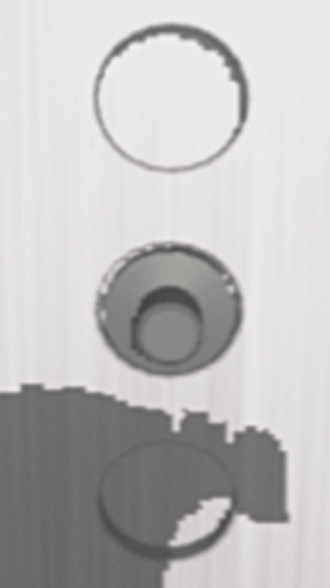

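View pics/w2b.png

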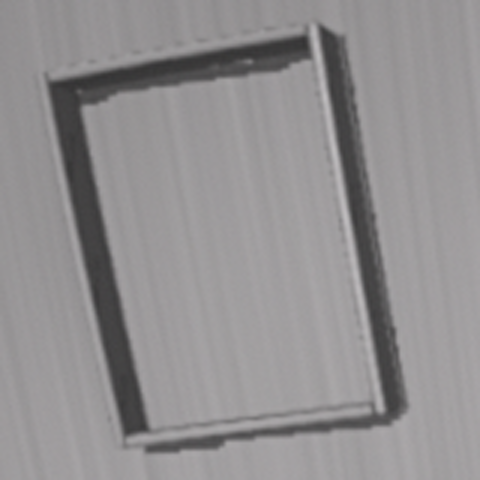

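```bash
python3 - <<'E'
from h import *
f=np.load('w2.npy',allow_pickle=True).item()
P=[ray(f,uv,.022)[:2] for uv in [(35.5,26),(125,9.5),(148,137),(62,146.5)]]
print(np.round(P,4),np.mean(P,0))
for n,uv,z in [('p0',(285.3,248.1),.034),('p2',(287.2,104.8),.034),('plug',(285.4,188.7),.072)]: print(n,ray(f,uv,z))
# clamp bar middle
E
```

```text
[[0.3706 0.2485]
 [0.4602 0.2514]
 [0.4644 0.1351]
 [0.3748 0.1339]] [0.41751386 0.19223431]
p0 [0.58901282 0.01615413 0.034     ]
p2 [0.60061736 0.154249   0.034     ]
plug [0.59398996 0.08524347 0.072     ]
```

servo_tool --steps '[0.01,0.02,-2,0,0,0,0.01,0.02,-2,0,0,0,0.01,0.02,-2,0,0,0,0.01,0.02,-2,0,0,0,0.01,0.02,-2,0,0,0,0.01,0.02,-2,0,0,0,0.01,0.02,-2,0,0,0,0.01,0.02,-2,0,0,0,0.01,0.02,-2,0,0,0,0.01,0.02,-1.5,0,0,0,0,0,0,0,0,0,0,0,0,0,0,0]'

```text
time: 6.2
position: [0.5947, 0.0842, 0.0491]
tcp_rot: [180.0, 0.0, 85.8]
ft_force: [0.3, -0.5, 0.0]
opening: 0.0522
```

servo_tool --hand 255 --steps '[0,0,0,0,0,0,0,0,0,0,0,0,0,0,0,0,0,0,0,0,0,0,0,0,0,0,0,0,0,0,0,0,0,0,0,0,0,0,0,0,0,0,0,0,0,0,0,0]'

```text
time: 6.87
position: [0.5956, 0.0851, 0.0502]
tcp_rot: [179.8, 0.0, 85.9]
ft_force: [-0.7, -0.6, 7.4]
opening: 0.0179
```

servo_tool --steps '[0,0,1.5,0,0,0,0,0,1.5,0,0,0,0,0,1.5,0,0,0,0,0,1.5,0,0,0,0,0,1.5,0,0,0,0,0,1.5,0,0,0,0,0,1.5,0,0,0,0,0,1.5,0,0,0,0,0,1.5,0,0,0,-1.0,0.6,1,0,0,0,-1.5,0.8,0.5,0,0,0,-1.5,0.8,0,0,0,0]'

```text
time: 7.87
position: [0.5548, 0.1075, 0.2001]
tcp_rot: [179.8, -0.0, 85.8]
ft_force: [0.1, -0.2, -0.4]
opening: 0.0177
```

servo_tool --steps '[-1.5,0.85,0,0,0,0,-1.5,0.85,0,0,0,0,-1.5,0.85,0,0,0,0,-1.5,0.85,0,0,0,0,-1.5,0.85,0,0,0,0,-1.5,0.85,0,0,0,0,-1.5,0.85,0,0,0,0,-1.5,0.85,0,0,0,0,-1.5,0.85,0,0,0,0,-0.5,0.4,-1,0,0,0,0,0,-1,0,0,0,0,0,0,0,0,0]'

```text
time: 8.87
position: [0.4129, 0.1875, 0.1756]
tcp_rot: [-179.8, 0.1, 85.9]
ft_force: [0.1, -0.9, -1.4]
opening: 0.0176
```

```bash
python3 look.py w3 .4175,.1922,.022; python3 -c "
from h import *
grab('top','t3')"
```

```text
8.8667 [0.4129 0.1875 0.1756] [-1.7977e+02  7.0000e-02  8.5890e+01] [ 0.1 -0.9 -1.4] 0.0176
.4175,.1922,.022 [289.  189.9]
```

View pics/w3.png

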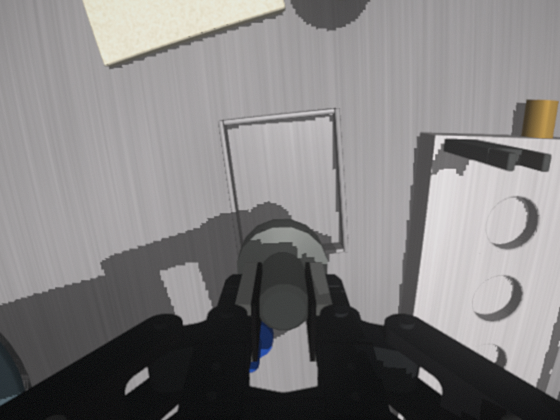

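View pics/t3.png

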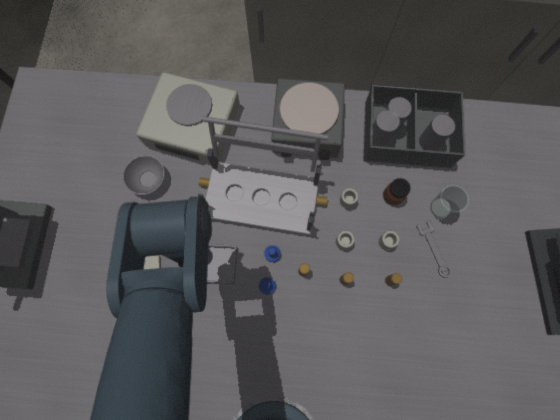

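servo_tool --steps '[0.05,0.03,-1.6,0,0,0,0.05,0.03,-1.6,0,0,0,0.05,0.03,-1.6,0,0,0,0.05,0.03,-1.6,0,0,0,0.05,0.03,-1.6,0,0,0,0.05,0.03,-1.6,0,0,0,0.05,0.03,-1.6,0,0,0,0.05,0.03,-1.6,0,0,0,0,0,-0.6,0,0,0,0,0,-0.3,0,0,0,0,0,-0.1,0,0,0,0,0,0,0,0,0]'

```text
time: 9.97
position: [0.4191, 0.1902, 0.0409]
tcp_rot: [179.9, -0.0, 85.8]
ft_force: [0.2, -0.3, -0.1]
opening: 0.018
```

servo_tool --steps '[0,0,-0.3,0,0,0,0,0,-0.3,0,0,0,0,0,0,0,0,0,0,0,0,0,0,0]'

```text
time: 10.3
position: [0.4184, 0.1903, 0.0344]
tcp_rot: [180.0, -0.0, 85.9]
ft_force: [0.9, -0.0, -0.9]
opening: 0.018
```

servo_tool --hand 100 --steps '[0,0,0,0,0,0,0,0,0,0,0,0,0,0,0,0,0,0,0,0,0,0,0,0,0,0,0,0,0,0]'

```text
time: 10.72
position: [0.4184, 0.1903, 0.0344]
tcp_rot: [180.0, -0.0, 85.9]
ft_force: [-0.1, -0.3, 0.7]
opening: 0.0518
```

servo_tool --steps '[0,0,1.6,0,0,0,0,0,1.8,0,0,0,0,0,1.8,0,0,0,0,0,1.8,0,0,0,0,0,1.8,0,0,0,0,0,1.8,0,0,0,0.3,-1.3,1.6,0,0,0,0.3,-2.2,1.6,0,0,0,0.3,-2.5,1.6,0,0,0.01,0.3,-2.5,1.6,0,0,0.01,0.3,-2.5,1.6,0,0,0.01,0.3,-2.5,1.6,0,0,0.01]'

```text
time: 11.72
position: [0.4361, 0.0542, 0.2371]
tcp_rot: [180.0, 0.0, 88.2]
ft_force: [1.1, 0.3, 0.4]
opening: 0.0522
```

servo_tool --steps '[0.3,-2.5,0,0,0,0.01,0.3,-2.5,0,0,0,0.01,0.3,-2.5,0,0,0,0.01,0,0,0,0,0,0,0,0,0,0,0,0]'

```text
time: 12.13
position: [0.4453, -0.0205, 0.2362]
tcp_rot: [-180.0, -0.0, 89.7]
ft_force: [-0.1, -0.0, -0.4]
opening: 0.0519
```

```bash
python3 look.py w4 .418,-.039,.068 .4055,-.1426,.068 .4114,-.2567,.068 .4998,-.1362,.048 .611,-.1401,.048 .5091,-.2459,.048; python3 -c "
from h import *
grab('top','t4')"
```

```text
12.1333 [ 0.4453 -0.0205  0.2362] [-1.7999e+02 -2.0000e-02  8.9730e+01] [-0.1 -0.  -0.4] 0.0519
.418,-.039,.068 [251.7 213.2]
.4055,-.1426,.068 [241.9 317.9]
.4114,-.2567,.068 [252.3 411. ]
.4998,-.1362,.048 [338.5 300.9]
.611,-.1401,.048 [447.  302.5]
.5091,-.2459,.048 [342.4 388.9]
```

View pics/w4.png

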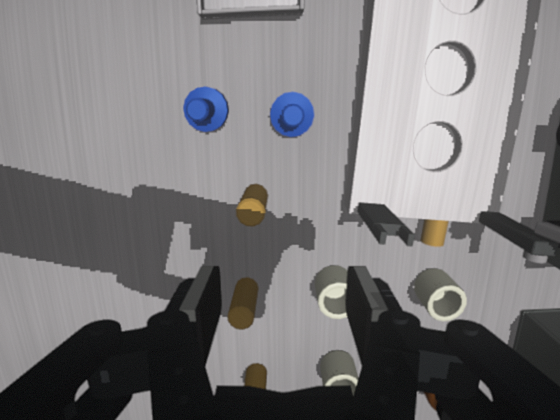

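View pics/t4.png

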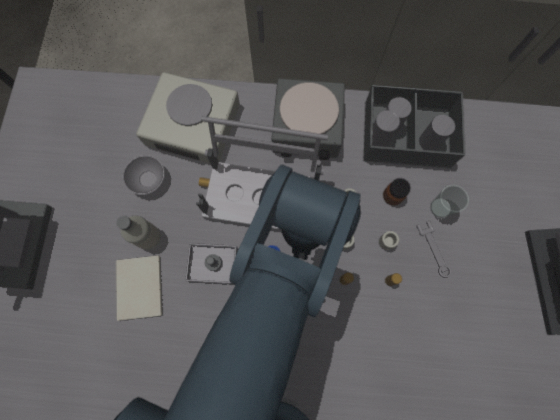

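```bash
python3 - <<'E'
import cv2
i=cv2.imread('pics/w4.png'); 
c=i[175:335,215:375]; cv2.imwrite('pics/w4a.png',cv2.resize(c,None,fx=3.5,fy=3.5,interpolation=cv2.INTER_CUBIC))
E
```

```text
(no output)
```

View pics/w4a.png

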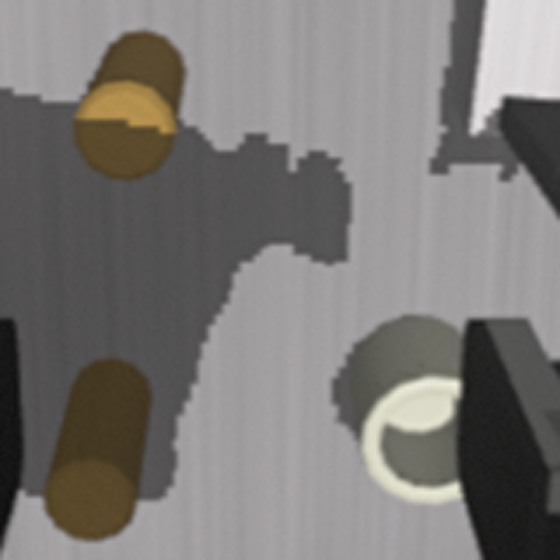

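servo_tool --steps '[-0.5,-0.35,0,0,0,0,-1,-0.6,-1,0,0,0,-1,-0.6,-2,0,0,0,-0.3,-0.3,-2.5,0,0,0,0,0,-2.5,0,0,0,0,0,-2.5,0,0,0,0,0,-2.5,0,0,0,0,0,-2.5,0,0,0,0,0,-2.2,0,0,0,0,0,-1.5,0,0,0,0,0,-0.5,0,0,0,0,0,0,0,0,0]'

```text
time: 13.23
position: [0.4161, -0.0373, 0.0382]
tcp_rot: [-179.8, -0.1, 89.9]
ft_force: [0.4, 0.1, 0.7]
opening: 0.0522
```

servo_tool --hand 255 --steps '[0,0,0,0,0,0,0,0,0,0,0,0,0,0,0,0,0,0,0,0,0,0,0,0,0,0,0,0,0,0,0,0,0,0,0,0]'

```text
time: 13.73
position: [0.4185, -0.0386, 0.0407]
tcp_rot: [179.9, 0.0, 89.9]
ft_force: [-1.5, 0.9, 6.2]
opening: 0.024
```

servo_tool --steps '[0,0,1,0,0,0,0,0,2,0,0,0,0,0,2,0,0,0,0.2,-0.2,2,0,0,0,0.9,-1.0,1.5,0,0,0,1.2,-1.5,0.5,0,0,0,1.5,-1.8,0,0,0,0,1.5,-1.8,0,0,0,0,1.5,-1.8,0,0,0,0,1.0,-1.3,0,0,0,0,0.3,-0.4,0,0,0,0,0,0,0,0,0,0]'

```text
time: 14.73
position: [0.4986, -0.1369, 0.1297]
tcp_rot: [180.0, 0.0, 89.8]
ft_force: [0.4, 0.8, -0.5]
opening: 0.024
```

servo_tool --steps '[0,0,0,0,0,0,0,0,0,0,0,0]'

```text
time: 14.9
position: [0.4975, -0.1353, 0.1291]
tcp_rot: [-180.0, -0.0, 89.9]
ft_force: [-1.2, -0.4, -1.5]
opening: 0.024
```

```bash
python3 look.py w5 .4998,-.1362,.048 
```

```text
14.9 [ 0.4975 -0.1353  0.1291] [-1.7995e+02 -3.0000e-02  8.9910e+01] [-1.2 -0.4 -1.5] 0.024
.4998,-.1362,.048 [286.7 224.7]
```

View pics/w5.png

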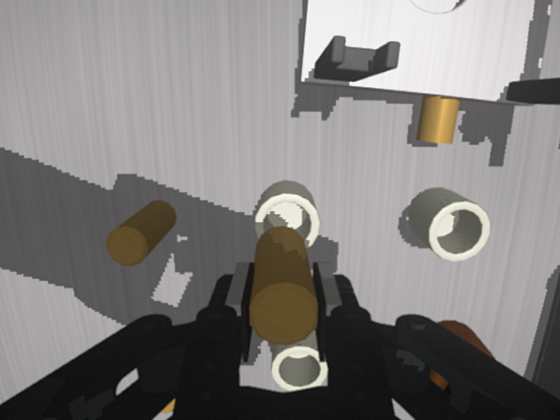

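```bash
python3 - <<'E'
from h import *
f=np.load('w5.npy',allow_pickle=True).item()
s=[.4975,-.1353]
for z in (.0885,.1565): print(proj(f,s+[z]), proj(f,[s[0]-.013,s[1],z]))
i=cv2.imread('pics/w5.png');c=i[170:350,200:370]; cv2.imwrite('pics/w5a.png',cv2.resize(c,None,fx=3.3,fy=3.3,interpolation=cv2.INTER_CUBIC))
E
```

```text
[282.84787259 246.84748167] [258.03914832 246.87195624]
[282.39887847 317.26876502] [245.41875469 317.21461354]
```

View pics/w5a.png

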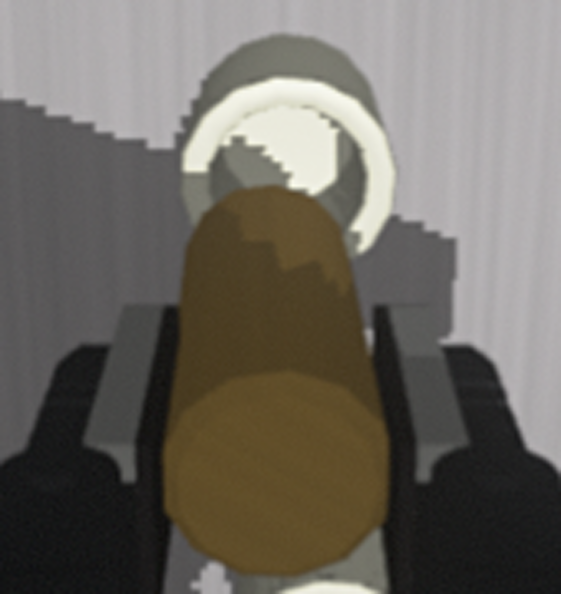

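servo_tool --steps '[0.15,0,-0.5,0,0,0,0.15,-0.05,-1,0,0,0,0,0,-1.5,0,0,0,0,0,-1.2,0,0,0,0,0,-1,0,0,0,0,0,-0.8,0,0,0,0,0,-0.7,0,0,0,0,0,0,0,0,0,0,0,0,0,0,0]'

```text
time: 15.7
position: [0.5012, -0.1367, 0.062]
tcp_rot: [-180.0, -0.0, 89.9]
ft_force: [0.4, -1.1, -0.8]
opening: 0.0242
```

servo_tool --steps '[0,0,-0.4,0,0,0,0,0,-0.3,0,0,0,0,0,0,0,0,0,0,0,0,0,0,0]'

```text
time: 16.03
position: [0.5014, -0.1368, 0.0553]
tcp_rot: [180.0, 0.0, 89.9]
ft_force: [-0.7, -0.9, -0.4]
opening: 0.024
```

servo_tool --hand 100 --steps '[0,0,0,0,0,0,0,0,0,0,0,0,0,0,0,0,0,0,0,0,0,0,0,0,0,0,0,0,0,0]'

```text
time: 16.45
position: [0.5015, -0.1368, 0.0555]
tcp_rot: [180.0, 0.0, 89.9]
ft_force: [-0.2, -0.2, 0.2]
opening: 0.052
```

servo_tool --steps '[0,0,1.5,0,0,0,0,0,2,0,0,0,0,0,2,0,0,0,0,0,2,0,0,0,-1,0,2,0,0,0,-1.5,0,1.5,0,0,0,-2,0.2,0.5,0,0,0,-2,0.3,0,0,0,0,-2,0.3,0,0,0,0,-0.9,0.2,0,0,0,0,0,0,0,0,0,0,0,0,0,0,0,0]'

```text
time: 17.45
position: [0.4074, -0.1269, 0.1705]
tcp_rot: [179.9, 0.0, 89.9]
ft_force: [0.2, -0.2, 0.5]
opening: 0.0518
```

```bash
python3 look.py w6 .4055,-.1426,.068 .5003,-.1362,.082 .4114,-.2567,.068
```

```text
17.45 [ 0.4074 -0.1269  0.1705] [1.7994e+02 3.0000e-02 8.9850e+01] [ 0.2 -0.2  0.5] 0.0518
.4055,-.1426,.068 [280.1 235.4]
.5003,-.1362,.082 [423.1 232.7]
.4114,-.2567,.068 [288.3 370.8]
```

View pics/w6.png

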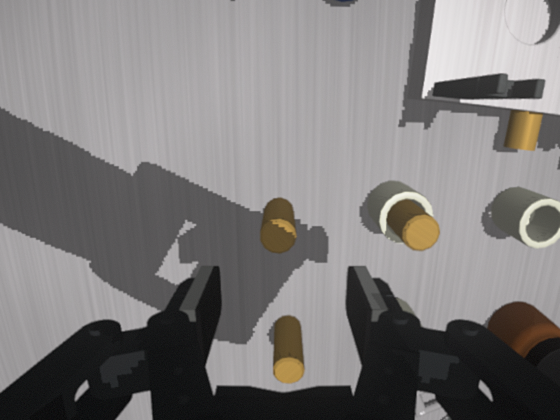

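servo_tool --steps '[-0.1,-0.5,-0.5,0,0,0,-0.2,-0.8,-1.2,0,0,0,0,-0.3,-2,0,0,0,0,0,-2.2,0,0,0,0,0,-2.2,0,0,0,0,0,-2.2,0,0,0,0,0,-1.8,0,0,0,0,0,-1,0,0,0,0,0,0,0,0,0,0,0,0,0,0,0]'

```text
time: 18.33
position: [0.4045, -0.1429, 0.0391]
tcp_rot: [-180.0, -0.0, 89.9]
ft_force: [0.2, -0.1, -0.2]
opening: 0.0523
```

servo_tool --hand 255 --steps '[0,0,0,0,0,0,0,0,0,0,0,0,0,0,0,0,0,0,0,0,0,0,0,0,0,0,0,0,0,0,0,0,0,0,0,0]'

```text
time: 18.83
position: [0.4053, -0.1435, 0.0406]
tcp_rot: [179.9, 0.1, 89.9]
ft_force: [-0.6, -0.1, 6.6]
opening: 0.0243
```

servo_tool --steps '[0,0,1,0,0,0,0,0,2,0,0,0,0,0,2,0,0,0,0,0,2,0,0,0,0.4,0,2,0,0,0,1.2,0.1,2,0,0,0,2,0.1,0,0,0,0,2.5,0.1,0,0,0,0,2.5,0,0,0,0,0,2.5,0,0,0,0,0,2.5,0,0,0,0,0,2.5,0,0,0,0,0]'

```text
time: 19.83
position: [0.5663, -0.1394, 0.1497]
tcp_rot: [-180.0, -0.0, 89.9]
ft_force: [0.1, -1.2, 0.3]
opening: 0.0242
```

servo_tool --steps '[2.2,0,0,0,0,0,1.5,0,0,0,0,0,0.6,0,0,0,0,0,0,0,-1,0,0,0,0,0,-1,0,0,0,0,0,0,0,0,0,0,0,0,0,0,0]'

```text
time: 20.42
position: [0.6064, -0.1393, 0.1276]
tcp_rot: [-179.8, -0.1, 89.9]
ft_force: [-0.4, 0.6, -0.5]
opening: 0.0243
```

```bash
cat > look2.py <<'E'
import sys
from h import *
n=sys.argv[1]; cx,cy,cz=map(float,sys.argv[2].split(',')); off=float(sys.argv[3]); L=float(sys.argv[4])
s=ctrl.read_state(); p=s['position'];print(s['time'],np.round(p,4),np.round(s['tcp_rot'],2),np.round(s['ft_force'],1),round(s['opening'],4))
f=grab('wrist'); i=f['color'][:,:,::-1].copy(); np.save(n+'.npy',f,allow_pickle=True)
def ring(x,y,z,r,c):
    pts=np.array([proj(f,[x+r*np.cos(a),y+r*np.sin(a),z]) for a in np.linspace(0,6.283,60)])
    return pts,c
R=[ring(cx,cy,cz,float(sys.argv[5]),(0,0,255)),ring(p[0],p[1],p[2]-off,float(sys.argv[6]),(0,255,0)),ring(p[0],p[1],p[2]-off+L,float(sys.argv[6]),(255,255,0))]
c=proj(f,[cx,cy,cz]); x0,y0=int(c[0])-95,int(c[1])-60; x0=max(0,min(x0,370)); y0=max(0,min(y0,240))
o=cv2.resize(i[y0:y0+180,x0:x0+190],None,fx=3.2,fy=3.2,interpolation=cv2.INTER_CUBIC)
for pts,col in R: cv2.polylines(o,[np.int32(((pts-[x0,y0])+.5)*3.2-.5)],True,col,1)
cv2.imwrite('pics/'+n+'.png',o)
E
python3 look2.py w7 .611,-.1401,.048 .0405 .068 .021 .013
```

```text
20.4167 [ 0.6064 -0.1393  0.1276] [-1.798e+02 -8.000e-02  8.985e+01] [-0.4  0.6 -0.5] 0.0243
```

View pics/w7.png

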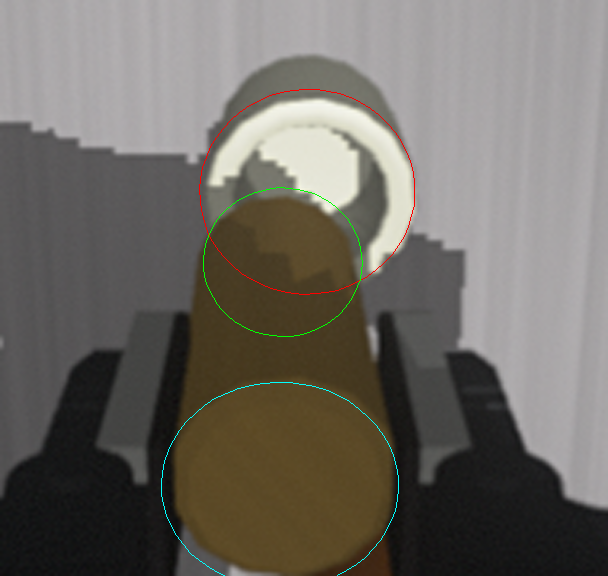

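servo_tool --steps '[0.3,-0.05,-0.5,0,0,0,0.25,-0.05,-1,0,0,0,0,0,-1.5,0,0,0,0,0,-1.2,0,0,0,0,0,-1,0,0,0,0,0,-0.8,0,0,0,0,0,-0.7,0,0,0,0,0,-0.3,0,0,0,0,0,0,0,0,0,0,0,0,0,0,0]'

```text
time: 21.3
position: [0.614, -0.1409, 0.0595]
tcp_rot: [180.0, 0.0, 89.9]
ft_force: [0.4, 0.3, -1.3]
opening: 0.0241
```

servo_tool --steps '[-0.1,0,-0.3,0,0,0,0,0,-0.2,0,0,0,0,0,0,0,0,0,0,0,0,0,0,0]'

```text
time: 21.63
position: [0.6132, -0.1409, 0.0548]
tcp_rot: [179.9, 0.0, 89.9]
ft_force: [0.3, 0.2, 0.4]
opening: 0.0242
```

servo_tool --hand 100 --steps '[0,0,0,0,0,0,0,0,0,0,0,0,0,0,0,0,0,0,0,0,0,0,0,0,0,0,0,0,0,0]'

```text
time: 22.05
position: [0.6128, -0.1407, 0.0543]
tcp_rot: [-180.0, -0.0, 89.9]
ft_force: [-0.6, 0.4, -0.1]
opening: 0.0518
```

servo_tool --steps '[0,0,1.5,0,0,0,0,0,2,0,0,0,0,0,2,0,0,0,0,0,2,0,0,0,-1,-0.5,2,0,0,0,-1.8,-1,1.5,0,0,0,-2.5,-1.3,0.5,0,0,0,-2.5,-1.3,0,0,0,0,-2.5,-1.3,0,0,0,0,-2.5,-1.3,0,0,0,0,-2.5,-1.3,0,0,0,0,-2,-1.3,0,0,0,0]'

```text
time: 23.05
position: [0.4384, -0.2342, 0.1704]
tcp_rot: [180.0, 0.0, 89.9]
ft_force: [1.5, -1.1, 0.2]
opening: 0.0517
```

servo_tool --steps '[-1.7,-0.8,0,0,0,0,-0.8,-0.5,0,0,0,0,0,0,0,0,0,0]'

```text
time: 23.3
position: [0.4141, -0.2476, 0.1702]
tcp_rot: [179.9, 0.1, 89.7]
ft_force: [0.8, 0.4, 0.5]
opening: 0.0519
```

```bash
python3 look.py w8 .6117,-.141,.082 .5003,-.1362,.082 .4114,-.2567,.068 .5091,-.2459,.048
```

```text
23.3 [ 0.4141 -0.2476  0.1702] [1.7995e+02 6.0000e-02 8.9750e+01] [0.8 0.4 0.5] 0.0519
.6117,-.141,.082 [598.3  54.7]
.5003,-.1362,.082 [429.9  36. ]
.4114,-.2567,.068 [279.  226.4]
.5091,-.2459,.048 [411.4 203.2]
```

View pics/w8.png

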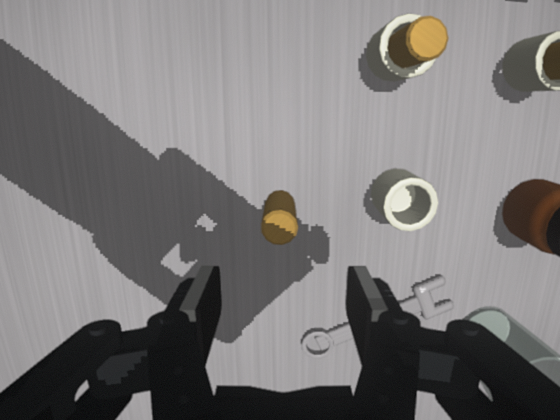

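servo_tool --steps '[-0.1,-0.4,-0.5,0,0,0,-0.1,-0.5,-1.2,0,0,0,0,0,-2,0,0,0,0,0,-2.2,0,0,0,0,0,-2.2,0,0,0,0,0,-2.2,0,0,0,0,0,-1.8,0,0,0,0,0,-1,0,0,0,0,0,0,0,0,0,0,0,0,0,0,0]'

```text
time: 24.18
position: [0.4132, -0.2555, 0.0382]
tcp_rot: [-180.0, -0.0, 89.9]
ft_force: [-0.4, -0.1, -0.3]
opening: 0.0517
```

servo_tool --hand 255 --steps '[0,0,0,0,0,0,0,0,0,0,0,0,0,0,0,0,0,0,0,0,0,0,0,0,0,0,0,0,0,0,0,0,0,0,0,0]'

```text
time: 24.68
position: [0.4137, -0.2567, 0.0397]
tcp_rot: [179.9, 0.1, 89.9]
ft_force: [-0.1, 1.2, 6.2]
opening: 0.0241
```

servo_tool --steps '[0,0,1,0,0,0,0,0,2,0,0,0,0,0,2,0,0,0,0,0,2,0,0,0,0.6,0,1.5,0,0,0,1.5,0.2,0.5,0,0,0,2,0.2,0,0,0,0,2,0.2,0,0,0,0,1.8,0.2,0,0,0,0,1.3,0.2,0,0,0,0,0.4,0.1,0,0,0,0,0,0,0,0,0,0]'

```text
time: 25.68
position: [0.5091, -0.2444, 0.1284]
tcp_rot: [-180.0, -0.0, 89.9]
ft_force: [-0.0, -0.1, -1.5]
opening: 0.0242
```

servo_tool --steps '[0,0,0,0,0,0,0,0,0,0,0,0,0,0,0,0,0,0]'

```text
time: 25.93
position: [0.5081, -0.2448, 0.1282]
tcp_rot: [-180.0, -0.0, 89.8]
ft_force: [-1.0, 0.2, -1.1]
opening: 0.0241
```

```bash
python3 look2.py w9 .5088,-.246,.048 .0405 .068 .021 .013
```

```text
25.9333 [ 0.5081 -0.2448  0.1282] [-1.7998e+02 -1.0000e-02  8.9840e+01] [-1.   0.2 -1.1] 0.0241
```

View pics/w9.png

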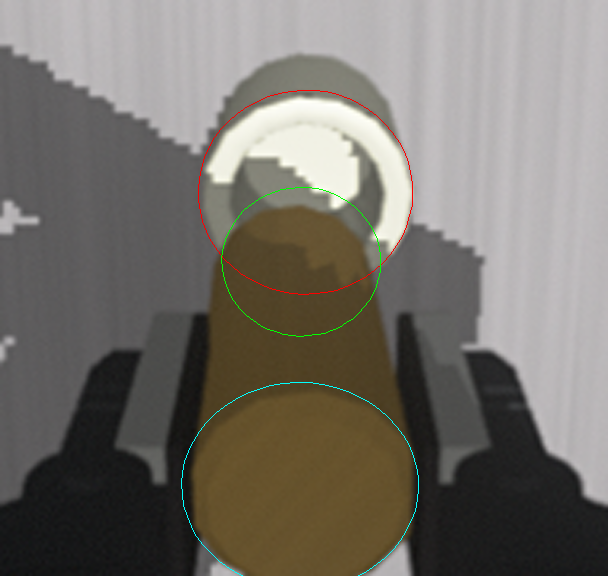

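servo_tool --steps '[0.1,0,-0.5,0,0,0,0,0,-1,0,0,0,0,0,-1.5,0,0,0,0,0,-1.2,0,0,0,0,0,-1,0,0,0,0,0,-0.8,0,0,0,0,0,-0.7,0,0,0,0,0,-0.3,0,0,0,0,0,0,0,0,0,0,0,0,0,0,0]'

```text
time: 26.82
position: [0.5099, -0.2448, 0.0584]
tcp_rot: [180.0, 0.0, 89.9]
ft_force: [-0.8, -0.8, -1.4]
opening: 0.0244
```

servo_tool --steps '[0,0,-0.3,0,0,0,0,0,-0.2,0,0,0,0,0,0,0,0,0,0,0,0,0,0,0]'

```text
time: 27.15
position: [0.5102, -0.245, 0.0538]
tcp_rot: [179.9, 0.0, 89.9]
ft_force: [0.5, 0.3, 1.8]
opening: 0.0248
```

servo_tool --hand 100 --steps '[0,0,0,0,0,0,0,0,0,0,0,0,0,0,0,0,0,0,0,0,0,0,0,0,0,0,0,0,0,0]'

```text
time: 27.57
position: [0.5098, -0.2447, 0.0533]
tcp_rot: [-180.0, -0.0, 89.9]
ft_force: [-0.1, -0.0, 0.6]
opening: 0.052
```

servo_tool --steps '[0,0,1.5,0,0,0,0,0,2,0,0,0,0,0,2,0,0,0,0,0,2,0,0,0,0,1.5,2,0,0,0,0,1.5,2,0,0,0,0.2,1.5,2,0,0,0,0.2,1.5,2,0,0,0,0.2,1.5,2,0,0,0,0.2,1.5,2,0,0,0,0.2,1,1,0,0,0,0,0,0,0,0,0]'

```text
time: 28.57
position: [0.5213, -0.1439, 0.2611]
tcp_rot: [179.7, 0.1, 90.0]
ft_force: [-0.3, -0.2, 0.6]
opening: 0.0522
```

servo_tool --steps '[0,0,0,0,0,0,0,0,0,0,0,0]'

```text
time: 28.73
position: [0.5191, -0.145, 0.2566]
tcp_rot: [-179.9, -0.1, 89.9]
ft_force: [0.2, -0.3, -0.7]
opening: 0.0519
```

```bash
python3 look.py w10 .6117,-.141,.082 .5003,-.1362,.082 .5088,-.246,.082 .6117,-.141,.048 .5003,-.1362,.048 .5088,-.246,.048; python3 -c "
import cv2
i=cv2.imread('pics/w10.png')[130:410,190:470]
cv2.imwrite('pics/w10a.png',cv2.resize(i,None,fx=2,fy=2,interpolation=cv2.INTER_CUBIC))"
```

```text
28.7333 [ 0.5191 -0.145   0.2566] [-1.7987e+02 -5.0000e-02  8.9850e+01] [ 0.2 -0.3 -0.7] 0.0519
.6117,-.141,.082 [389.8 186.1]
.5003,-.1362,.082 [261.6 180.8]
.5088,-.246,.082 [272.9 295. ]
.6117,-.141,.048 [380.2 178.7]
.5003,-.1362,.048 [263.7 173.8]
.5088,-.246,.048 [273.9 279. ]
```

View pics/w10.png

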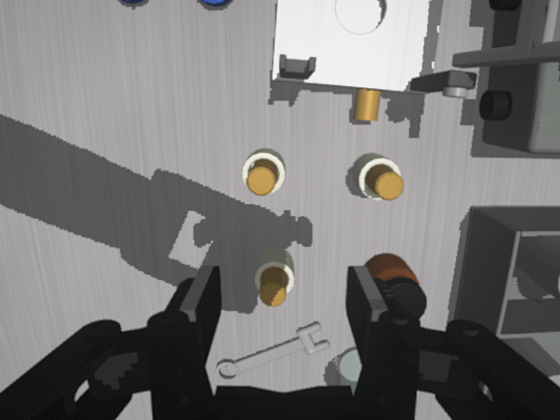

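View pics/w10a.png

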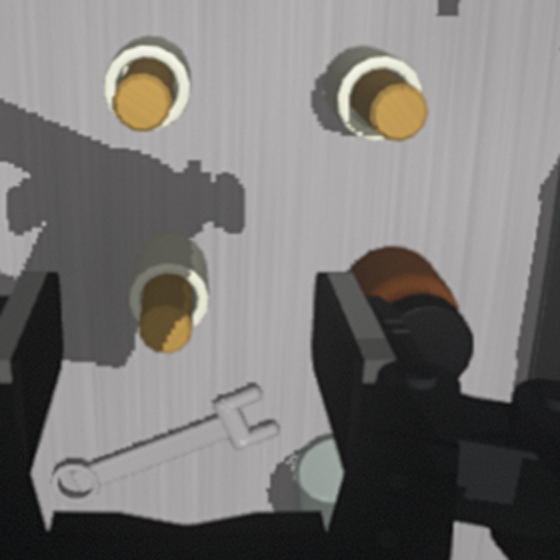

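servo_tool --hand 50 --steps '[-0.4,0.2,-0.8,0,0,0,-0.6,0.2,-2,0,0,0,-0.6,0.3,-2.5,0,0,0,-0.3,0.2,-2.7,0,0,0,0,0,-2.7,0,0,0,0,0,-2.7,0,0,0,0,0,-2.7,0,0,0,0,0,-2.7,0,0,0,0,0,-2,0,0,0,0,0,-1.5,0,0,0,0,0,-1,0,0,0,0,0,0,0,0,0]'

```text
time: 29.78
position: [0.4982, -0.1349, 0.0221]
tcp_rot: [-179.7, -0.2, 89.8]
ft_force: [-0.6, -0.8, 0.2]
opening: 0.0685
```

servo_tool --steps '[0,0,0,0,0,0]'

```text
time: 29.87
position: [0.5002, -0.1357, 0.0247]
tcp_rot: [-179.9, -0.0, 89.9]
ft_force: [0.8, -0.4, -0.4]
opening: 0.0687
```

servo_tool --hand 255 --steps '[0,0,-0.5,0,0,0,0,0,0,0,0,0,0,0,0,0,0,0,0,0,0,0,0,0,0,0,0,0,0,0,0,0,0,0,0,0,0,0,0,0,0,0]'

```text
time: 30.45
position: [0.5015, -0.1361, 0.0211]
tcp_rot: [179.9, 0.0, 89.9]
ft_force: [-0.7, -0.4, 4.9]
opening: 0.0409
```

servo_tool --steps '[0,0,1,0,0,0,0,0,2,0,0,0,0,0,2,0,0,0,0,0,2,0,0,0,0,0,2,0,0,0,0,0,2,0,0,0,0,0.3,2,0,0,0,0.3,1.0,2,0,0,0,0.7,1.8,0.5,0,0,0,0.8,2.3,0,0,0,0,0.8,2.3,0,0,0,0,0.8,2.3,0,0,0,0]'

```text
time: 31.45
position: [0.5345, -0.0345, 0.1754]
tcp_rot: [-180.0, -0.0, 89.9]
ft_force: [-0.5, -0.2, -1.6]
opening: 0.041
```

servo_tool --steps '[0.8,2.3,0,0,0,0,0.8,2.3,0,0,0,0,0.8,2.3,0,0,0,0,0.8,2.3,0,0,0,0,0.8,2.3,0,0,0,0,0.8,2.3,0,0,0,0,0.7,2.3,0,0,0,0,0.7,1.8,0,0,0,0,0.3,1.0,0,0,0,0,0,0.2,-1,0,0,0,0,0,-2,0,0,0,0,0,-2,0,0,0]'

```text
time: 32.45
position: [0.5997, 0.1547, 0.1247]
tcp_rot: [179.9, 0.0, 89.9]
ft_force: [-0.1, -0.2, -3.0]
opening: 0.0406
```

servo_tool --steps '[0,0,-1,0,0,0,0,0,0,0,0,0,0,0,0,0,0,0,0,0,0,0,0,0]'

```text
time: 32.78
position: [0.6005, 0.1548, 0.1164]
tcp_rot: [179.9, -0.0, 89.8]
ft_force: [1.2, -0.5, -0.1]
opening: 0.0409
```

```bash
python3 look2.py w11 .6004,.1548,.034 .021 .048 .023 .021
```

```text
32.7833 [0.6005 0.1548 0.1164] [179.9   -0.    89.84] [ 1.2 -0.5 -0.1] 0.0409
```

View pics/w11.png

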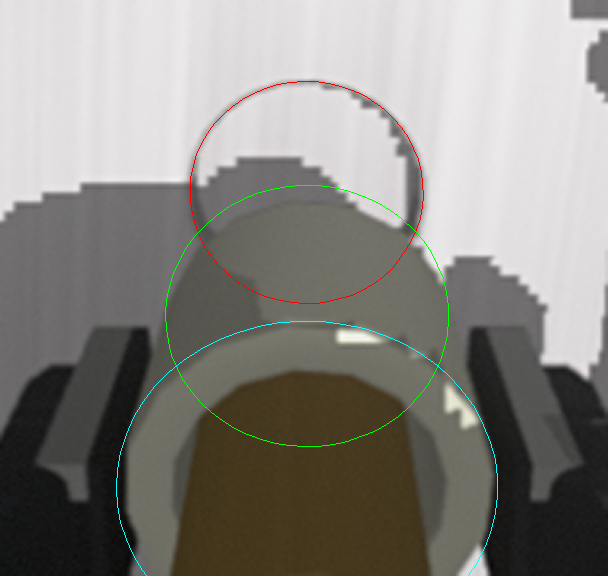

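servo_tool --steps '[0,0,-1,0,0,0,0,0,-1.5,0,0,0,0,0.05,-1.5,0,0,0,0,0,-1,0,0,0,0,0,-0.8,0,0,0,0,0,-0.7,0,0,0,0,0,-0.5,0,0,0,0,0,0,0,0,0,0,0,0,0,0,0]'

```text
time: 33.58
position: [0.6, 0.1558, 0.0454]
tcp_rot: [180.0, 0.0, 89.9]
ft_force: [0.1, 1.1, -1.7]
opening: 0.0409
```

servo_tool --steps '[0,0,-0.3,0,0,0,0,0,-0.2,0,0,0,0,0,0,0,0,0,0,0,0,0,0,0]'

```text
time: 33.92
position: [0.6005, 0.1558, 0.0412]
tcp_rot: [179.9, -0.0, 89.9]
ft_force: [-0.6, 0.7, 1.5]
opening: 0.0412
```

servo_tool --hand 60 --steps '[0,0,0,0,0,0,0,0,0,0,0,0,0,0,0,0,0,0,0,0,0,0,0,0,0,0,0,0,0,0]'

```text
time: 34.33
position: [0.5998, 0.1557, 0.0402]
tcp_rot: [-180.0, 0.0, 89.9]
ft_force: [0.6, 0.9, -0.8]
opening: 0.0651
```

servo_tool --steps '[0,0,1.5,0,0,0,0,0,2,0,0,0,0,0,2,0,0,0,0,0,2,0,0,0,0,0,2,0,0,0,0,-0.7,2,0,0,0,0,-1.5,2,0,0,0,0,-2,1,0,0,0,0,-2,1,0,0,0,0,-1.5,0,0,0,0,0,-0.7,0,0,0,0,0,0,0,0,0,0]'

```text
time: 35.33
position: [0.5997, 0.0706, 0.1951]
tcp_rot: [-180.0, 0.0, 89.8]
ft_force: [-0.2, -0.1, -0.3]
opening: 0.0654
```

```bash
python3 look.py w12 .6002,.1548,.102 .6002,.1548,.068 .594,.085,.034 .5888,.0155,.034
```

```text
35.3333 [0.5997 0.0706 0.1951] [-1.7998e+02  1.0000e-02  8.9760e+01] [-0.2 -0.1 -0.3] 0.0654
.6002,.1548,.102 [283.1  83.7]
.6002,.1548,.068 [283.1  86.4]
.594,.085,.034 [276. 177.]
.5888,.0155,.034 [270.9 255.4]
```

View pics/w12.png

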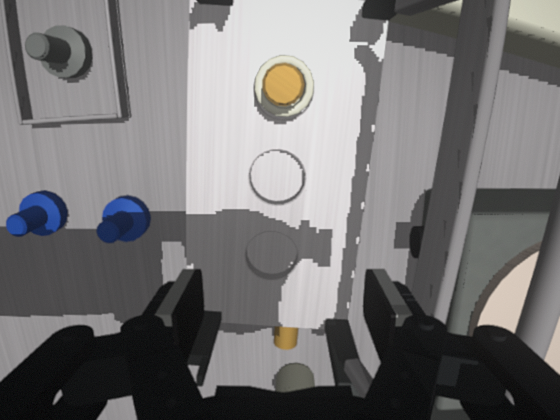

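servo_tool --hand 50 --steps '[0.1,-1,0,0,0,0,0.1,-2,0,0,0,0,0.1,-2.5,0,0,0,0,0.1,-2.5,0,0,0,0,0.1,-2.5,0,0,0,0,0.1,-2.5,0,0,0,0,0.1,-2.5,0,0,0,0,0.1,-2.0,0,0,0,0,0.1,-1,0,0,0,0,0.1,-0.5,0,0,0,0,0,0,0,0,0,0,0,0,0,0,0,0]'

```text
time: 36.38
position: [0.6098, -0.1174, 0.195]
tcp_rot: [-180.0, -0.0, 89.9]
ft_force: [-0.2, -0.4, -0.7]
opening: 0.0689
```

```bash
python3 look.py w13 .6117,-.141,.048 .6117,-.141,.082 .509,-.245,.048 .509,-.245,.082
```

```text
36.3833 [ 0.6098 -0.1174  0.195 ] [-1.7997e+02 -3.0000e-02  8.9920e+01] [-0.2 -0.4 -0.7] 0.0689
.6117,-.141,.048 [285.5 226.4]
.6117,-.141,.082 [285.7 241. ]
.509,-.245,.048 [172.5 335.1]
.509,-.245,.082 [161.2 358.9]
```

View pics/w13.png

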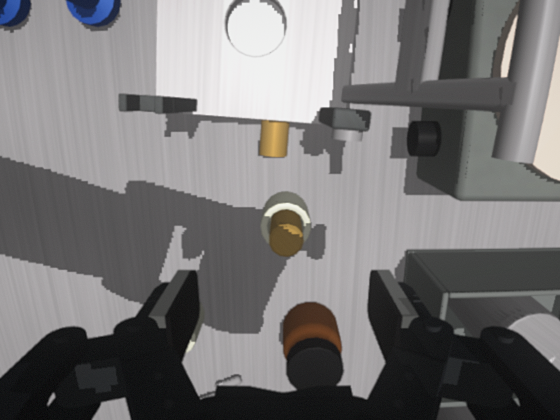

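servo_tool --steps '[0.1,-0.6,-0.5,0,0,0,0.1,-0.8,-1.5,0,0,0,0,-0.6,-2,0,0,0,0,-0.2,-2.2,0,0,0,0,0,-2.2,0,0,0,0,0,-2.2,0,0,0,0,0,-2.2,0,0,0,0,0,-2,0,0,0,0,0,-1.5,0,0,0,0,0,-1.1,0,0,0,0,0,0,0,0,0,0,0,0,0,0,0]'

```text
time: 37.43
position: [0.6117, -0.1402, 0.0208]
tcp_rot: [-180.0, -0.0, 89.9]
ft_force: [-0.7, -1.0, 0.4]
opening: 0.0688
```

servo_tool --hand 255 --steps '[0,0,0,0,0,0,0,0,0,0,0,0,0,0,0,0,0,0,0,0,0,0,0,0,0,0,0,0,0,0,0,0,0,0,0,0]'

```text
time: 37.93
position: [0.6132, -0.1408, 0.0233]
tcp_rot: [179.8, 0.1, 89.9]
ft_force: [-0.5, -0.3, 5.9]
opening: 0.0407
```

servo_tool --steps '[0,0,1,0,0,0,0,0,2,0,0,0,0,0,2,0,0,0,0,0,2,0,0,0,0,0,2,0,0,0,0,0,2,0,0,0,0,0.3,2,0,0,0,-0.1,1.0,2,0,0,0,-0.2,1.8,0.3,0,0,0,-0.2,2.3,0,0,0,0,-0.2,2.3,0,0,0,0,-0.2,2.3,0,0,0,0]'

```text
time: 38.93
position: [0.6023, -0.0393, 0.1747]
tcp_rot: [180.0, -0.0, 89.8]
ft_force: [-0.1, -0.0, -3.3]
opening: 0.0408
```

servo_tool --steps '[-0.2,2.3,0,0,0,0,-0.2,2.3,0,0,0,0,-0.2,2.3,0,0,0,0,-0.2,2.3,0,0,0,0,-0.1,1.8,0,0,0,0,-0.1,1.1,0,0,0,0,0,0.5,0,0,0,0,0,0,-1,0,0,0,0,0,-2,0,0,0,0,0,-2,0,0,0,0,0,-1,0,0,0,0,0,0,0,0,0]'

```text
time: 39.93
position: [0.5905, 0.0848, 0.1106]
tcp_rot: [-179.6, -0.0, 89.8]
ft_force: [-0.3, -0.5, -1.0]
opening: 0.0402
```

servo_tool --steps '[0,0,0,0,0,0,0,0,0,0,0,0,0,0,0,0,0,0]'

```text
time: 40.18
position: [0.5939, 0.0854, 0.1158]
tcp_rot: [179.8, 0.0, 89.9]
ft_force: [0.5, -1.0, -2.0]
opening: 0.0403
```

```bash
python3 look2.py w14 .5943,.0853,.034 .022 .048 .023 .021
```

```text
40.1833 [0.5939 0.0854 0.1158] [1.7984e+02 1.0000e-02 8.9860e+01] [ 0.5 -1.  -2. ] 0.0403
```

View pics/w14.png

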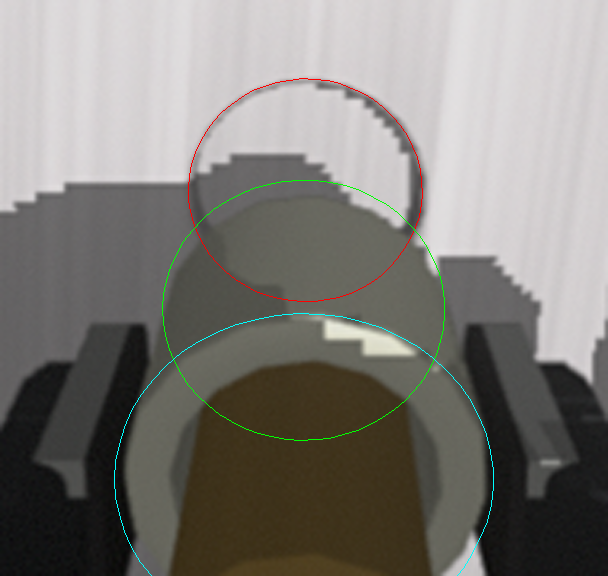

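Well aligned; same descent as before.

servo_tool --steps '[0,0,-1,0,0,0,0,0,-1.5,0,0,0,0,0.05,-1.5,0,0,0,0,0,-1,0,0,0,0,0,-0.8,0,0,0,0,0,-0.7,0,0,0,0,0,-0.5,0,0,0,0,0,0,0,0,0,0,0,0,0,0,0]'

```text
time: 40.98
position: [0.5932, 0.0862, 0.0446]
tcp_rot: [180.0, 0.0, 89.9]
ft_force: [-0.0, 0.6, -1.6]
opening: 0.0408
```

servo_tool --steps '[0,0,-0.2,0,0,0,0,0,-0.1,0,0,0,0,0,0,0,0,0]'

```text
time: 41.23
position: [0.5937, 0.0863, 0.0433]
tcp_rot: [179.9, 0.0, 89.9]
ft_force: [-4.3, -0.0, 8.9]
opening: 0.0405
```

servo_tool --hand 60 --steps '[0,0,0,0,0,0,0,0,0,0,0,0,0,0,0,0,0,0,0,0,0,0,0,0,0,0,0,0,0,0]'

```text
time: 41.65
position: [0.5928, 0.0862, 0.0412]
tcp_rot: [-180.0, -0.0, 89.9]
ft_force: [-0.7, 0.8, -0.7]
opening: 0.0652
```

servo_tool --steps '[0,0,1.5,0,0,0,0,0,2,0,0,0,0,0,2,0,0,0,0,0,2,0,0,0,0,0,2,0,0,0,0,-0.7,2,0,0,0,0,-1.5,2,0,0,0,0,-2,1,0,0,0,0,-2,1,0,0,0,0,-1.5,0,0,0,0,0,-0.7,0,0,0,0,0,0,0,0,0,0]'

```text
time: 42.65
position: [0.5927, 0.0011, 0.196]
tcp_rot: [-180.0, -0.0, 89.8]
ft_force: [0.0, -0.2, -0.1]
opening: 0.0654
```

```bash
python3 look.py w15 .6002,.1548,.102  .594,.085,.102 .594,.085,.068 .5888,.0155,.034
```

```text
42.65 [0.5927 0.0011 0.196 ] [-179.98   -0.     89.76] [ 0.  -0.2 -0.1] 0.0654
.6002,.1548,.102 [294.8 -40.8]
.594,.085,.102 [284.5  84.3]
.594,.085,.068 [284.3  87. ]
.5888,.0155,.034 [278.3 176.8]
```

View pics/w15.png

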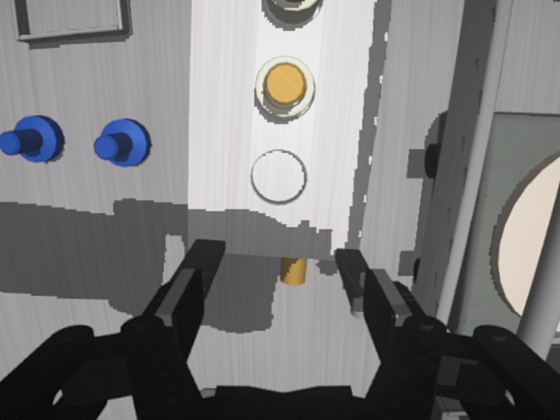

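servo_tool --hand 50 --steps '[-0.4,-1,0,0,0,0,-0.8,-2,0,0,0,0,-0.9,-2.5,0,0,0,0,-0.9,-2.5,0,0,0,0,-0.9,-2.5,0,0,0,0,-0.9,-2.5,0,0,0,0,-0.9,-2.5,0,0,0,0,-0.9,-2.5,0,0,0,0,-0.8,-2,0,0,0,0,-0.6,-1.6,0,0,0,0,-0.3,-0.7,0,0,0,0,0,0,0,0,0,0]'

```text
time: 43.7
position: [0.5092, -0.2215, 0.1959]
tcp_rot: [-180.0, -0.0, 89.8]
ft_force: [0.5, -0.0, -0.9]
opening: 0.0684
```

servo_tool --steps '[0,0,0,0,0,0,0,0,0,0,0,0]'

```text
time: 43.87
position: [0.51, -0.2197, 0.1961]
tcp_rot: [-180.0, -0.0, 89.9]
ft_force: [0.0, -1.2, 0.6]
opening: 0.0685
```

```bash
python3 look.py w16 .509,-.245,.048 .509,-.245,.082
```

```text
43.8667 [ 0.51   -0.2197  0.1961] [-1.7999e+02 -3.0000e-02  8.9950e+01] [ 0.  -1.2  0.6] 0.0685
.509,-.245,.048 [281.9 227.9]
.509,-.245,.082 [281.7 242.6]
```

View pics/w16.png

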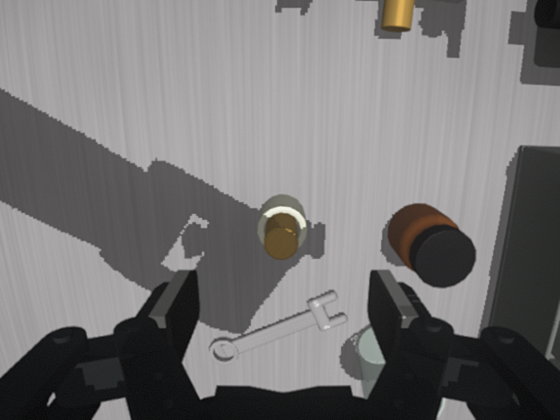

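servo_tool --steps '[0,-0.6,-0.5,0,0,0,0,-0.9,-1.5,0,0,0,0,-0.7,-2,0,0,0,0,-0.3,-2.2,0,0,0,0,0,-2.2,0,0,0,0,0,-2.2,0,0,0,0,0,-2.2,0,0,0,0,0,-2,0,0,0,0,0,-1.6,0,0,0,0,0,-1.2,0,0,0,0,0,0,0,0,0,0,0,0,0,0,0]'

```text
time: 44.92
position: [0.5097, -0.2455, 0.0199]
tcp_rot: [-179.9, -0.0, 89.9]
ft_force: [0.9, -0.4, 0.5]
opening: 0.0689
```

servo_tool --hand 255 --steps '[0,0,0,0,0,0,0,0,0,0,0,0,0,0,0,0,0,0,0,0,0,0,0,0,0,0,0,0,0,0,0,0,0,0,0,0]'

```text
time: 45.42
position: [0.5108, -0.2465, 0.0221]
tcp_rot: [179.9, 0.1, 89.9]
ft_force: [-1.3, 1.0, 6.2]
opening: 0.0404
```

servo_tool --steps '[0,0,1,0,0,0,0,0,2,0,0,0,0,0,2,0,0,0,0,0,2,0,0,0,0,0,2,0,0,0,0,0,2,0,0,0,0.1,0.3,2,0,0,0,0.3,1.0,2,0,0,0,0.6,1.8,0.4,0,0,0,0.7,2.3,0,0,0,0,0.7,2.3,0,0,0,0,0.7,2.3,0,0,0,0]'

```text
time: 46.42
position: [0.5408, -0.1447, 0.175]
tcp_rot: [180.0, 0.0, 89.8]
ft_force: [0.5, -0.6, -1.0]
opening: 0.0407
```

servo_tool --steps '[0.7,2.3,0,0,0,0,0.7,2.3,0,0,0,0,0.7,2.3,0,0,0,0,0.7,2.3,0,0,0,0,0.7,2.3,0,0,0,0,0.6,2.1,0,0,0,0,0.4,1.7,0,0,0,0,0.2,0.9,0,0,0,0,0,0.3,-1,0,0,0,0,0,-2,0,0,0,0,0,-2,0,0,0,0,0,-1,0,0,0]'

```text
time: 47.42
position: [0.5857, 0.0188, 0.1111]
tcp_rot: [-179.7, -0.0, 89.8]
ft_force: [-0.9, 0.6, -2.7]
opening: 0.0408
```

servo_tool --steps '[0,0,0,0,0,0,0,0,0,0,0,0,0,0,0,0,0,0]'

```text
time: 47.67
position: [0.5886, 0.0187, 0.1154]
tcp_rot: [179.9, 0.0, 89.8]
ft_force: [0.3, -0.6, -2.1]
opening: 0.0404
```

```bash
python3 look2.py w17 .589,.016,.034 .022 .048 .023 .021
```

```text
47.6667 [0.5886 0.0187 0.1154] [1.7989e+02 2.0000e-02 8.9840e+01] [ 0.3 -0.6 -2.1] 0.0404
```

View pics/w17.png

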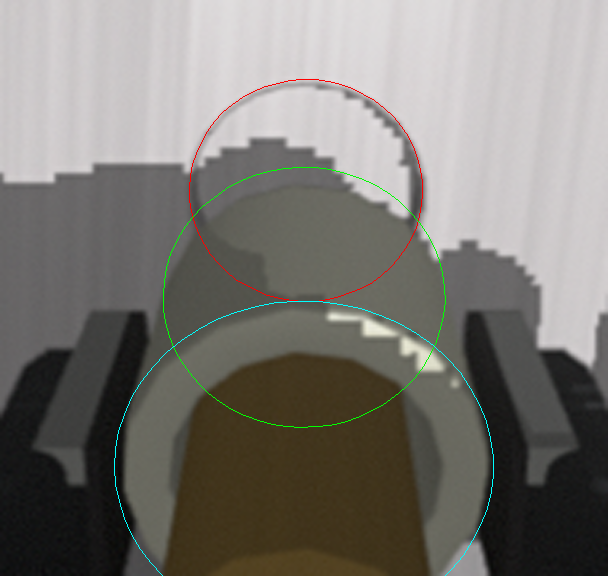

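servo_tool --steps '[0,-0.15,-1,0,0,0,0,-0.1,-1.5,0,0,0,0,0,-1.5,0,0,0,0,0,-1,0,0,0,0,0,-0.8,0,0,0,0,0,-0.7,0,0,0,0,0,-0.5,0,0,0,0,0,0,0,0,0,0,0,0,0,0,0]'

```text
time: 48.47
position: [0.588, 0.0167, 0.0444]
tcp_rot: [180.0, 0.0, 89.9]
ft_force: [0.2, 0.2, -1.4]
opening: 0.0406
```

servo_tool --steps '[0,0,-0.2,0,0,0,0,0,-0.1,0,0,0,0,0,0,0,0,0]'

```text
time: 48.72
position: [0.5885, 0.0167, 0.0421]
tcp_rot: [179.9, 0.0, 89.9]
ft_force: [-0.5, -0.0, 1.6]
opening: 0.0404
```

Release, rise clear, move back towards −x for an overview of cups and clamp.

servo_tool --hand 60 --steps '[0,0,0,0,0,0,0,0,0,0,0,0,0,0,0,0,0,0,0,0,0,0,0,0,0,0,0,0,0,0]'

```text
time: 49.13
position: [0.5879, 0.0167, 0.0414]
tcp_rot: [180.0, 0.0, 89.9]
ft_force: [-0.0, 0.3, 1.4]
opening: 0.0653
```

servo_tool --steps '[0,0,1.5,0,0,0,0,0,2,0,0,0,0,0,2,0,0,0,0,0,2,0,0,0,0,0,2.5,0,0,0,0,0,2.5,0,0,0,-0.5,0,2.5,0,0,0,-1,0,2.5,0,0,0,-1,0,2.5,0,0,0,-1,0,2.5,0,0,0,-0.5,0,2.5,0,0,0,0,0,1.5,0,0,0]'

```text
time: 50.13
position: [0.5478, 0.0167, 0.3097]
tcp_rot: [179.8, 0.0, 89.9]
ft_force: [0.9, 0.1, 0.3]
opening: 0.0653
```

servo_tool --steps '[0,0,2,0,0,0,0,0,2,0,0,0,0,0,1,0,0,0,0,0,0,0,0,0,0,0,0,0,0,0]'

```text
time: 50.55
position: [0.5478, 0.0167, 0.356]
tcp_rot: [180.0, -0.0, 89.9]
ft_force: [0.6, 0.8, -0.8]
opening: 0.0655
```

```bash
python3 look.py w18 .6002,.1548,.102  .594,.085,.102 .5888,.0155,.102 ; python3 - <<'E'
from h import *
for n in ['top','scene']:
    f=grab(n,n+'18'); np.save(n+'18.npy',f,allow_pickle=True)
f=np.load('w18.npy',allow_pickle=True).item()
t=np.deg2rad(-4.8); c=np.array([.5945,.0852]); R=np.array([[np.cos(t),-np.sin(t)],[np.sin(t),np.cos(t)]])
def bk(x,y,z): return np.r_[c+R@[x,y],z]
for nm in ['w18','top18','scene18']:
    f=np.load(nm+'.npy',allow_pickle=True).item()
    for th in (1.6,1.7,1.8):
        print(nm,th,[np.round(proj(f,bk(.065-.12*np.cos(th),y,.112+.12*np.sin(th))),1).tolist() for y in (-.119,0,.119)])
E
```

```text
50.55 [0.5478 0.0167 0.356 ] [179.99  -0.    89.87] [ 0.6  0.8 -0.8] 0.0655
.6002,.1548,.102 [335.6  36.8]
.594,.085,.102 [327.8 108.6]
.5888,.0155,.102 [321.2 175.2]
w18 1.6 [[416.0, 273.6], [445.4, 119.5], [472.6, -61.3]]
w18 1.7 [[430.1, 274.0], [460.8, 121.2], [488.8, -57.7]]
w18 1.8 [[443.2, 273.8], [474.9, 122.8], [503.4, -53.3]]
top18 1.6 [[316.5, 147.4], [261.1, 138.8], [206.6, 130.3]]
top18 1.7 [[317.2, 142.5], [262.2, 133.9], [207.9, 125.5]]
top18 1.8 [[318.0, 137.9], [263.2, 129.4], [209.3, 121.1]]
scene18 1.6 [[257.7, 197.6], [310.5, 203.6], [364.5, 209.8]]
scene18 1.7 [[256.7, 201.4], [309.9, 207.5], [364.3, 213.7]]
scene18 1.8 [[255.7, 205.5], [309.3, 211.7], [364.1, 218.0]]
```

View pics/w18.png

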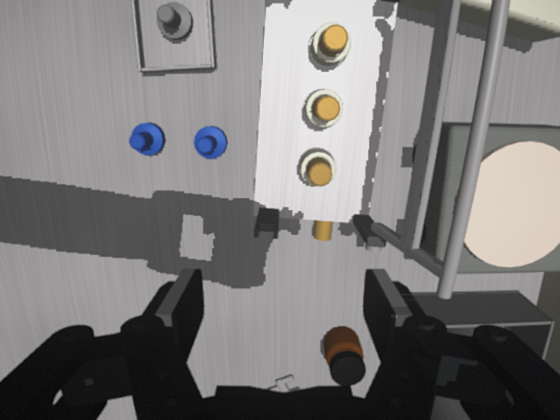

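View pics/scene18.png

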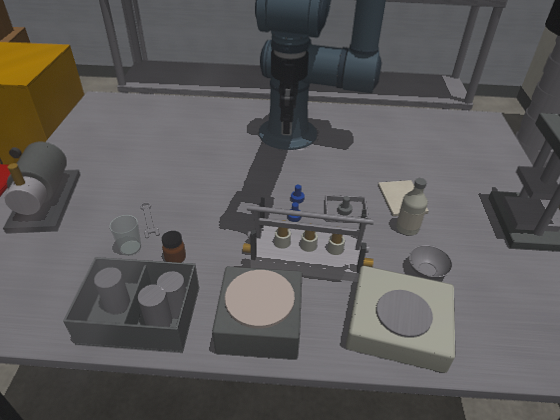

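servo_tool --hand 100 --steps '[0.7,0.3,0,0,0,-0.008,1.2,0.5,0,0,0,-0.008,1.5,0.65,0,0,0,-0.008,1.5,0.65,-0.5,0,0,-0.008,1.7,0.7,-1,0,0,-0.008,1.7,0.7,-1.5,0,0,-0.008,1.7,0.7,-1.5,0,0,-0.008,1.5,0.65,-1.5,0,0,-0.008,1.5,0.65,-1,0,0,-0.008,1.2,0.5,-0.5,0,0,-0.008,0,0,0,0,0,0,0,0,0,0,0,0]'

```text
time: 51.7
position: [0.6897, 0.0771, 0.2796]
tcp_rot: [-179.9, 0.0, 85.3]
ft_force: [-0.2, -1.0, 0.0]
opening: 0.052
```

servo_tool --steps '[0,0,0,0,0,0,0,0,0,0,0,0]'

```text
time: 51.87
position: [0.6897, 0.0766, 0.282]
tcp_rot: [179.9, 0.0, 85.3]
ft_force: [-0.1, 0.3, 0.7]
opening: 0.052
```

```bash
python3 look.py w19; python3 - <<'E'
from h import *
t=np.deg2rad(-4.8); c=np.array([.5945,.0852]); R=np.array([[np.cos(t),-np.sin(t)],[np.sin(t),np.cos(t)]])
def bk(x,y,z): return np.r_[c+R@[x,y],z]
f=np.load('w19.npy',allow_pickle=True).item()
for th in (1.7,1.75,1.8,1.85): print(th,bk(.065-.12*np.cos(th),0,.112+.12*np.sin(th)),[np.round(proj(f,bk(.065-.12*np.cos(th),y,.112+.12*np.sin(th))),1).tolist() for y in (-.05,0,.03,.06)])
E
```

```text
51.8667 [0.6897 0.0766 0.282 ] [179.95   0.    85.28] [-0.1  0.3  0.7] 0.052
1.7 [0.67467915 0.07846717 0.23099978] [[257.1, 318.2], [255.2, 238.8], [254.1, 185.3], [253.0, 127.4]]
1.75 [0.68058655 0.07797111 0.23007831] [[267.2, 317.4], [266.1, 238.3], [265.4, 184.9], [264.7, 127.2]]
1.8 [0.68644067 0.07747953 0.22886172] [[277.1, 316.3], [276.8, 237.5], [276.5, 184.5], [276.3, 127.1]]
1.85 [0.69222688 0.07699364 0.22735302] [[286.8, 314.9], [287.2, 236.6], [287.4, 183.9], [287.6, 126.9]]
```

View pics/w19.png

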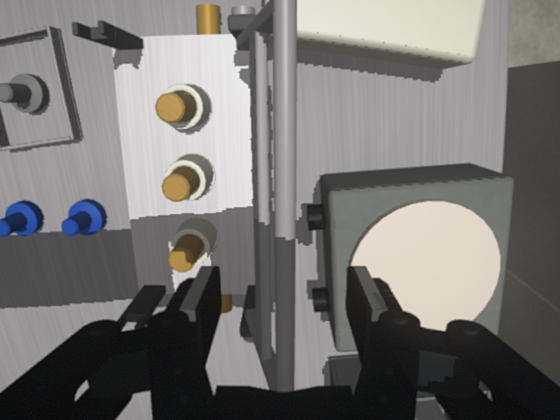

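servo_tool --steps '[0,0,-0.7,0,0,0,0.1,0,-1.2,0,0,0,0,0,-1.4,0,0,0,0,0,-1.4,0,0,0,0,0,-1.3,0,0,0,0,0,-0.9,0,0,0,0,0,-0.4,0,0,0,0,0,0,0,0,0,0,0,0,0,0,0]'

```text
time: 52.67
position: [0.691, 0.0767, 0.2084]
tcp_rot: [180.0, -0.0, 85.3]
ft_force: [-0.4, -0.1, 0.2]
opening: 0.0519
```

servo_tool --hand 255 --steps '[0,0,0,0,0,0,0,0,0,0,0,0,0,0,0,0,0,0,0,0,0,0,0,0,0,0,0,0,0,0,0,0,0,0,0,0,0,0,0,0,0,0]'

```text
time: 53.25
position: [0.6912, 0.0767, 0.2092]
tcp_rot: [179.9, -0.0, 85.3]
ft_force: [-1.1, -0.8, 3.8]
opening: 0.0103
```

```bash
python3 - <<'E'
import numpy as np
th=np.linspace(1.84,0,25); x=-12*np.cos(th); z=12*np.sin(th)
for i in range(24): print(round(th[i+1],2), round((x[i+1]-x[i])*.9965,2), round((x[i+1]-x[i])*-.0837,2), round(z[i+1]-z[i],2))
E
```

```text
1.76 -0.89 0.07 0.21
1.69 -0.91 0.08 0.14
1.61 -0.91 0.08 0.07
1.53 -0.92 0.08 0.0
1.46 -0.91 0.08 -0.07
1.38 -0.91 0.08 -0.14
1.3 -0.89 0.07 -0.21
1.23 -0.87 0.07 -0.28
1.15 -0.85 0.07 -0.34
1.07 -0.82 0.07 -0.41
1.0 -0.79 0.07 -0.47
0.92 -0.75 0.06 -0.53
0.84 -0.71 0.06 -0.58
0.77 -0.66 0.06 -0.64
0.69 -0.61 0.05 -0.69
0.61 -0.56 0.05 -0.73
0.54 -0.5 0.04 -0.77
0.46 -0.44 0.04 -0.81
0.38 -0.38 0.03 -0.84
0.31 -0.31 0.03 -0.87
0.23 -0.24 0.02 -0.89
0.15 -0.17 0.01 -0.9
0.08 -0.11 0.01 -0.91
0.0 -0.04 0.0 -0.92
```

servo_tool --steps '[-0.89,0.07,0.21,0,0,0,-0.91,0.08,0.14,0,0,0,-0.91,0.08,0.07,0,0,0,-0.92,0.08,0,0,0,0]'

```text
time: 53.58
position: [0.6567, 0.0795, 0.2149]
tcp_rot: [179.5, -0.0, 85.3]
ft_force: [5.2, -0.6, 3.2]
opening: 0.0098
```

servo_tool --steps '[-0.91,0.08,-0.07,0,0,0,-0.91,0.08,-0.14,0,0,0,-0.89,0.07,-0.21,0,0,0,-0.87,0.07,-0.28,0,0,0]'

```text
time: 53.92
position: [0.621, 0.0824, 0.209]
tcp_rot: [179.5, 0.0, 85.3]
ft_force: [3.3, 0.1, 8.0]
opening: 0.01
```

servo_tool --steps '[-0.85,0.07,-0.34,0,0,0,-0.82,0.07,-0.41,0,0,0,-0.79,0.07,-0.47,0,0,0,-0.75,0.06,-0.53,0,0,0]'

```text
time: 54.25
position: [0.5873, 0.0851, 0.1893]
tcp_rot: [179.8, 0.0, 85.3]
ft_force: [2.2, -2.6, 7.3]
opening: 0.0099
```

servo_tool --steps '[-0.71,0.06,-0.58,0,0,0,-0.66,0.06,-0.64,0,0,0,-0.61,0.05,-0.69,0,0,0,-0.56,0.05,-0.73,0,0,0]'

```text
time: 54.58
position: [0.561, 0.0873, 0.1613]
tcp_rot: [179.9, 0.1, 85.3]
ft_force: [3.0, -3.8, 4.1]
opening: 0.0098
```

servo_tool --steps '[-0.5,0.04,-0.77,0,0,0,-0.44,0.04,-0.81,0,0,0,-0.38,0.03,-0.84,0,0,0,-0.31,0.03,-0.87,0,0,0]'

```text
time: 54.92
position: [0.545, 0.089, 0.1281]
tcp_rot: [179.9, 0.0, 85.3]
ft_force: [6.4, -3.6, 1.5]
opening: 0.01
```

servo_tool --steps '[-0.24,0.02,-0.89,0,0,0,-0.17,0.01,-0.9,0,0,0,-0.11,0.01,-0.91,0,0,0,-0.04,0,-0.6,0,0,0,0,0,0,0,0,0,0,0,0,0,0,0]'

```text
time: 55.42
position: [0.5395, 0.0898, 0.0942]
tcp_rot: [179.9, -0.1, 85.3]
ft_force: [9.5, -1.1, -4.5]
opening: 0.0098
```

servo_tool --steps '[0.1,0,-0.1,0,0,0,0,0,-0.15,0,0,0,0,0,-0.15,0,0,0,0,0,0,0,0,0]'

```text
time: 55.75
position: [0.5396, 0.0898, 0.0926]
tcp_rot: [-179.8, 0.0, 85.3]
ft_force: [-4.1, -1.9, 15.6]
opening: 0.0101
```

```bash
python3 look.py w20
```

```text
55.75 [0.5396 0.0898 0.0926] [-179.82    0.     85.31] [-4.1 -1.9 15.6] 0.0101
```

View pics/w20.png

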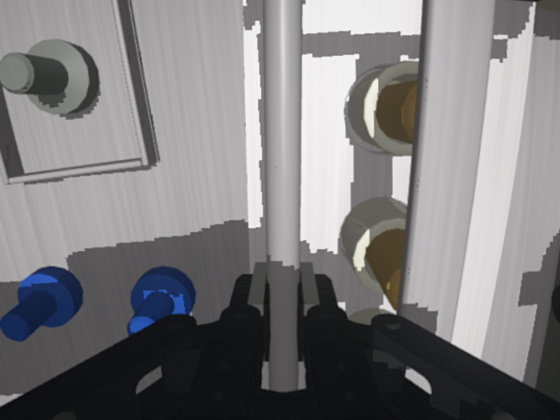

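servo_tool --hand 150 --steps '[0,0,0,0,0,0,0,0,0,0,0,0,0,0,0,0,0,0,0,0,0,0,0,0,0,0,0,0,0,0]'

```text
time: 56.22
position: [0.5394, 0.0898, 0.0908]
tcp_rot: [-179.9, -0.0, 85.3]
ft_force: [0.1, -0.6, -0.1]
opening: 0.0349
```

servo_tool --steps '[0,0,0.8,0,0,0,0,0,1.2,0,0,0,0,0,1.5,0,0,0,0,0,2,0,0,0,0,0,2,0,0,0,0,0,2,0,0,0,0,-1,2,0,0,0,0,-2,2,0,0,0,0,-2.5,2,0,0,0,0,-2.5,2,0,0,0,0,-2.5,2,0,0,0,0,-2,2,0,0,0]'

```text
time: 57.22
position: [0.5401, -0.0369, 0.3093]
tcp_rot: [179.9, 0.0, 85.3]
ft_force: [-0.9, -0.2, 0.0]
opening: 0.0354
```

servo_tool --steps '[-2,-2.5,2,0,0,0,-2,-2.5,2,0,0,0,-2,-2.5,1,0,0,0,-2,-2.5,1,0,0,0,-1,-1,0.5,0,0,0,0,0,0,0,0,0,0,0,0,0,0,0]'

```text
time: 57.8
position: [0.4502, -0.1457, 0.3731]
tcp_rot: [179.9, 0.0, 85.2]
ft_force: [-0.6, 0.3, 0.1]
opening: 0.0351
```

```bash
python3 look.py w21 ; python3 - <<'E'
from h import *
t=np.deg2rad(-4.8); c=np.array([.5945,.0852]); R=np.array([[np.cos(t),-np.sin(t)],[np.sin(t),np.cos(t)]])
def bk(x,y,z): return np.r_[c+R@[x,y],z]
F={}
for n in ['scene','top']:
    F[n]=grab(n,n+'21')
F['w']=np.load('w21.npy',allow_pickle=True).item()
for k in F:
  for th in (0,.05,.1): print(k,th,[np.round(proj(F[k],bk(.065-.12*np.cos(th),y,.112+.12*np.sin(th))),1).tolist() for y in (-.119,0,.119)])
i=cv2.imread('pics/scene21.png'); cv2.imwrite('pics/scene21a.png',cv2.resize(i[170:300,220:400],None,fx=4,fy=4,interpolation=cv2.INTER_CUBIC))
E
```

```text
57.8 [ 0.4502 -0.1457  0.3731] [1.7986e+02 4.0000e-02 8.5200e+01] [-0.6  0.3  0.1] 0.0351
scene 0 [[267.1, 202.7], [312.2, 207.9], [358.2, 213.1]]
scene 0.05 [[267.1, 201.0], [312.4, 206.2], [358.5, 211.4]]
scene 0.1 [[267.0, 199.4], [312.5, 204.5], [358.9, 209.8]]
top 0 [[304.4, 217.1], [254.3, 208.8], [204.8, 200.6]]
top 0.05 [[304.5, 216.4], [254.1, 208.1], [204.4, 199.9]]
top 0.1 [[304.7, 215.6], [254.0, 207.2], [203.9, 198.9]]
w 0 [[350.8, 53.5], [354.1, -72.7], [354.5, -193.5]]
w 0.05 [[352.0, 52.7], [355.4, -75.4], [355.7, -197.3]]
w 0.1 [[353.5, 51.9], [357.0, -78.2], [357.2, -201.1]]
```

View pics/scene21a.png

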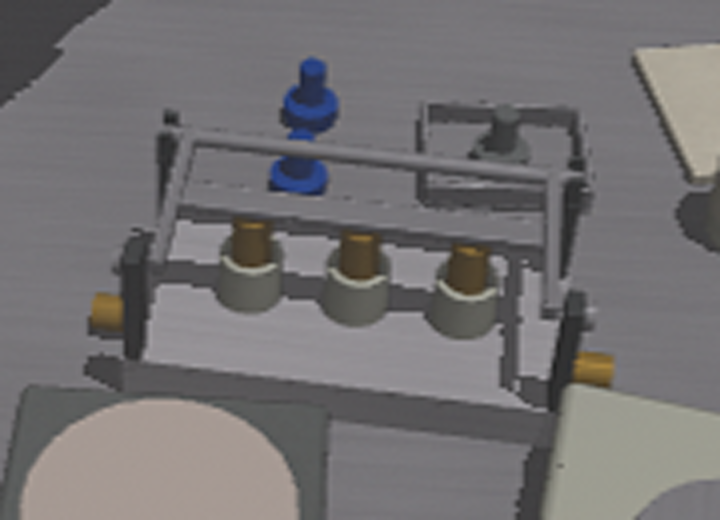

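View pics/w21.png

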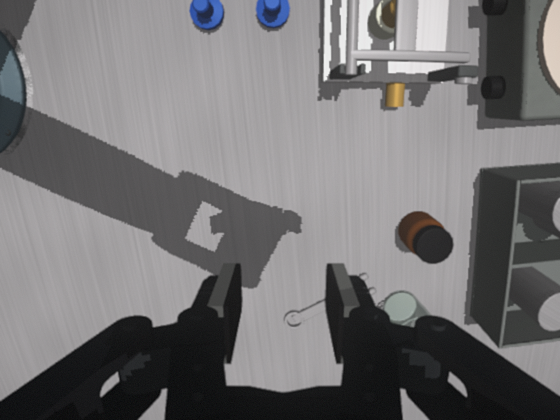

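View pics/top21.png

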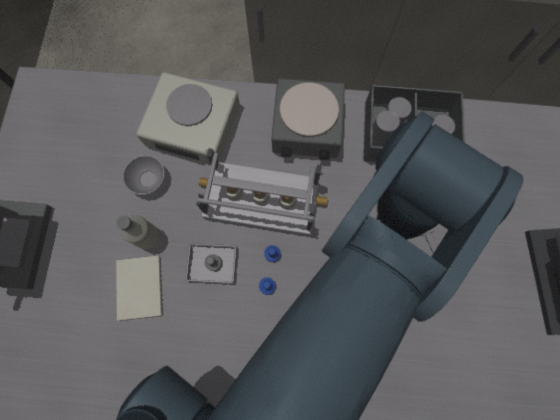

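```bash
python3 -c "
from h import *
print(ticket.sign_off())"
```

```text
the job is handed in; nothing more can be done
None
```

The job is done and handed in at about 58 s of the 210 s allowed. The sign-off gives no verdict, so what follows rests on my own checks.

I laid the grey plug in the steel tray and put all three bronze elements into the three cups while the cups stood on the table. I then lifted each loaded cup into pocket 2, 1 and 0 in turn, and swung the clamp frame down until its grip bar sat in the forks.

**Last checks:**
- **Elements and cups:** wrist pictures put the three element tops within about 3 mm of where they should be when fully seated. In the final side view the cups stand level in the block.
- **Clamp:** pressing down met 15.6 N upward at a bar height of about 112 mm, far above the 2–5 N the hinge needs, so the bar was on its stop. In the side view it shows within 1 pixel of the closed position, which the calibration (about 2 mm) cannot narrow further.
- **Plug, bystanders and arm:** the plug lies in the middle of the tray. I never touched the bystanders; those that show in the last pictures are where they started, though the arm hid part of the wrench and beaker. The gripper is clear of everything.

No check failed or disagreed.

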